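Mount the lower cast on the articulator and close it

ROBOT

A 7-joint arm with a two-finger parallel gripper is mounted at the origin on a cart in front of the work surface, level with it; the furniture and walls round the work are solid. World frame = base frame: x ahead of the robot, y to its left, z up, the work surface at z = 0. Lengths are in m, angles in rad, forces in N, time in s.
With the tool pointing down it reaches from about 0.4 to 0.85 m from the base axis. Payload 4.5 kg.
Tool frame: the origin (TCP) lies midway between the tips of the shut fingers; the grasp point (between the pads) lies 19 mm behind it (tcp_to_grasp is the distance from the TCP to the grasp point, in m); z points along the fingers, y is the direction in which the jaws open and shut (so a half turn about z gives the same grasp; the last joint's range is limited). The gripper opens to 88 mm and grips with 3 to 60 N. Pads are 18 mm wide; open, the fingers measure 123 mm over their backs; the gripper's body (75 mm by 187 mm) begins 45 mm behind the grasp point.
Start: joints at [0.034, 0.689, -0.195, 1.565, 0.157, 0.902, -0.215], TCP at [0.625, 0, 0.218] pointing down, gripper open.
Joint ranges: [-3.01, 3.01], [-0.46, 2.08], [-1.47, 1.51], [0.13, 2.56], [-1, 4.14], [0.04, 2.09], [-2.66, 2.66]. Speed limits (rad/s): [2.57, 2.57, 3.14, 3.14, 3.14, 3.14, 3.14].

INTERFACE

Orientations are given as a 3x3 rotation matrix whose columns are the frame's x, y, z axes.
In Python, from station import * gives the robot as it stands. The module is installed in compiled form; this text tells all that it offers.
- The arm moves only by the shell command python3 -m pendant 'ROWS' [FORCE]. ROWS is JSON, a list of rows, each a list of 3 entries, a list of its own where there are three numbers: the finger opening in m, from 0 to 0.0881, then the shift along the tool's x, y, z in m, then the turn, a rotation vector about the tool's x, y, z in rad. In form: [[fingers, [dx, dy, dz], [wx, wy, wz]], ...]. A call has 1 to 8 rows; each row shifts and turns the commanded pose from where the row before left it, along the tool's axes as they then stand; what a row does not reach is not made up. A row lasts 1/10 s, in which the tool goes at most 50 mm and 8.59 degrees, less where a joint would pass 70% of its speed; a pose out of reach is approached as far as the arm can. A call is refused whole if a number of a shift passes 0.05 or a number of a turn 0.15, either way. A call with a gripper value outside its range is refused whole. The fingers move at their own pace and stop on an object; FORCE is the grip in N (left out, the last holds). Time passes only in rows, so rows that do not move let the fingers close. It gives the time, the measured TCP pose, the force and the opening at its end, in the units of the state.
- get_obs(): the state, without advancing time (a new reading comes with each control period).
- read_camera(name): name is "scene" or "side" or "wrist"; returns a dict with "img" (400x640x3 uint8, red, green, blue), "depth" (400x640 float32, m along the optical axis (not along the pixel's ray), 0 where there is no reading), "mtx" (3x3 intrinsics, pixels), "R" (3x3) and "t" (3): a world point X has camera coordinates R X + t. Camera axes: x right, y down, z forward; pixel columns grow to the right and rows downward; lengths in m; the calibration is good to about 2 mm. A picture is of the moment at which its call begins.
- close_job(): hands the job in, once; it reports no verdict.
The state is a dict: "time_s": time; "joints": joint angles; "joint_vel": joint speeds; "joint_efforts": joint torques, N m; "eef_pos": TCP position; "orientation": TCP orientation; "contact_force": force on the tool from outside, world axes, zero at the start; "moment": the same for the moment, N m; "gripper_width": finger opening in m.
Only numpy, scipy, OpenCV 4.12 (cv2) and the standard library are available. Lean on these libraries where they do the work, as an engineer would, in place of code of your own. Each camera call takes 0.05 s, during which the arm holds its last target.

TASK

Seat the plaster tooth cast that has two locating holes on the two dowel pins of the articulator, fully home and flat on its plate, and let go of it. Then swing the articulator's open upper arm over and down until it is fully closed. Leave the cast without holes, the jar and the bottle where they stand.

Things in the scene. Friction and masses are not known exactly. Their poses are not given: they have to be found in the camera images.
- articulator: Dental articulator, fixed: aluminium base 150 x 100 mm (x -58 to +92 mm), dark seating plate, top at z = 12 mm, two rear posts (x = 85, y = +-41 mm, 88 mm high), upper arm hinged between them. Origin on the worktop under the plate's middle; x points from front (robot side) to rear posts, z up. Two steel dowel pins with tapered tops on its midline, 16 mm tall above the plate.
- small_pin (a point): Foot of the front dowel pin, 8 mm in diameter, at the top of the seating plate, 13 mm in front of the articulator's origin.
- large_pin (a point): Foot of the rear dowel pin, 12 mm in diameter, at the top of the seating plate, 21 mm behind the articulator's origin, 34 mm behind the small pin.
- pinned_cast: Loose plaster jaw cast, under 0.25 kg: block 70 (x) x 58 (y) x 22 mm with flat sides, a 36 mm wide nose 5 mm out at the front (-x), a horseshoe of teeth on top, closed at the front, total height 32 mm. Two holes straight through on the midline between the teeth. Origin: centre of the block's underside, z up. Fits the pins only front to front. Can be gripped across its 58 mm width.
- small_hole (a point): Centre of the cast's smaller through hole (10 mm, chamfered) at the underside, 13 mm in front of the cast's origin; it goes over the small pin.
- large_hole (a point): Centre of the cast's larger through hole (14 mm, chamfered) at the underside, 21 mm behind the cast's origin; it goes over the large pin.
- upper_arm (a joint): Angle of the articulator's upper arm: 0 closed (level, at its stop), growing as it opens up and to the rear; 1.57 upright, stop at 2.25. Starts at 1.9 to 2.15, leaning back. Stiff hinge: stays where left; pushing at 100 mm from the hinge takes 3 to 6 N. Carries an upper cast whose teeth clear the seated cast's by 2 mm when closed; it cannot close over an unseated cast.
- upper_arm_hinge (a point): Hinge axis of the upper arm at its middle, 75 mm above the worktop, 85 mm behind the articulator's origin; the axis runs along the articulator's y.
- upper_arm_tip (a point): Middle of the arm's free end on its outer face (top face when closed), 140 mm from the hinge. The arm is a bar 30 mm wide, outer face 8 mm outside the hinge axis, with a low screw head (16 mm across, 4 mm high) 85 mm from the hinge; a thin pin near the end on the inner side stands on the base when closed.
- study_cast: Loose plaster cast of the same size and shape but solid, without holes; leave it. Origin at the centre of its underside.
- gel_jar: Loose round jar with a dark lid, 39 mm across, 81 mm high, a bystander. Origin at the centre of its underside.
- conditioner_bottle: Loose small white bottle, 27 mm across, 72 mm high, a bystander. Origin at the centre of its underside.
There are look-alikes about, which are no part of the job. Leave any green look-alike of the pinned_cast alone.

How it is judged:
By the outcome, as a careful person would: the job done as asked, in the order asked, and still so for the second after the job is handed in, with the robot touching nothing.
It also fails if it takes over 69 s, if anything falls off the work surface, if the arm or the gripper's body presses on something with over 40 N, if the wrist force passes 120 N, or if a joint passes its speed limit or range.

## Working session

There is one attempt and no reset: what is moved stays moved. The work goes in short steps, Python scripts to look and compute and a shell command to move; the robot and the scene stay as the last step left them, time stands still between calls to the robot, and variables do not carry over. Pictures are saved under pics/ and viewed, and the job is handed in when it is done.

```bash
mkdir -p pics; ls
cat > h.py <<'E'
from station import *
import numpy as np, cv2
def snap(n,f=None):
    c=read_camera(n)
    if f: cv2.imwrite('pics/'+f,c['img'][:,:,::-1])
    return c
def w(c,u,v,r=1):
    d=c['depth'][v-r:v+r+1,u-r:u+r+1]; d=np.median(d[d>0])
    p=np.linalg.inv(c['mtx'])@np.array([u,v,1])*d
    return c['R'].T@(p-c['t'])
def cloud(c):
    d=c['depth']; v,u=np.mgrid[:400,:640]
    p=np.stack([u,v,np.ones_like(u)],-1)@np.linalg.inv(c['mtx']).T*d[...,None]
    return (p-c['t'])@c['R']
def onz(c,u,v,z):
    r=c['R'].T@np.linalg.inv(c['mtx'])@np.array([u,v,1.]); o=-c['R'].T@c['t']
    return o+r*(z-o[2])/r[2]
def px(c,X):
    q=c['mtx']@(c['R']@np.asarray(X)+c['t']); return q[:2]/q[2]
E
python3 - <<'E'
from h import *
import pickle
for n in("scene","side","wrist"):
    c=snap(n,n+'0.png'); pickle.dump(c,open(n+'0.pkl','wb')); print(n,-c['R'].T@c['t'],c['R'][2])
o=get_obs(); print(o)
E
```

```text
pics
scene [-0.14067721 -0.6631344   0.64816168] [ 0.56914827  0.62299742 -0.53660456]
side [ 0.36084054 -0.79170415  0.56667233] [ 0.12510074  0.84624755 -0.51789467]
wrist [0.623972   0.06830467 0.38425008] [-0.00195541 -0.26521755 -0.96418661]
{'time_s': 0.15, 'joints': array([ 0.03378609,  0.68976081, -0.19452676,  1.56605847,  0.15728316,
        0.90248872, -0.21512114]), 'joint_vel': array([ 0.00088625, -0.00379019, -0.00136608, -0.00379362,  0.00130604,
        0.00174698,  0.00093506]), 'joint_efforts': array([-1.46674727e-03, -5.27863634e+01, -1.26819178e+00, -1.53587687e+01,
       -5.24473807e-02,  3.92338901e-03,  1.12435155e-04]), 'eef_pos': array([ 6.24518589e-01, -2.33333811e-05,  2.17625741e-01]), 'orientation': array([[-4.15173255e-05,  9.99999120e-01, -1.32572075e-03],
       [ 9.99999996e-01,  4.14042912e-05, -8.52899125e-05],
       [-8.52349470e-05, -1.32572429e-03, -9.99999118e-01]]), 'contact_force': array([ 0.13194288,  0.2860859 , -1.08891269]), 'moment': array([-0.04662367,  0.01145246,  0.02289078]), 'gripper_width': 0.08820362212393942}
```

View pics/scene0.png

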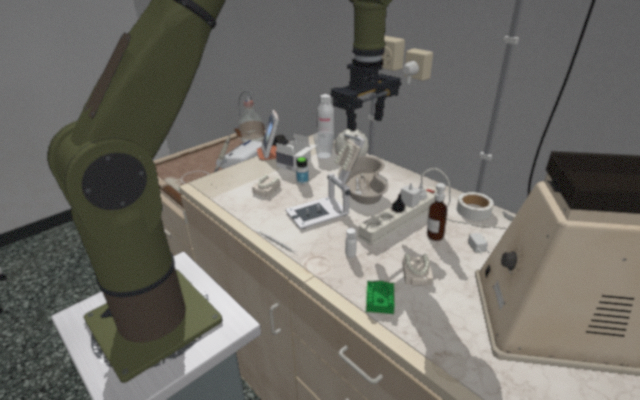

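View pics/side0.png

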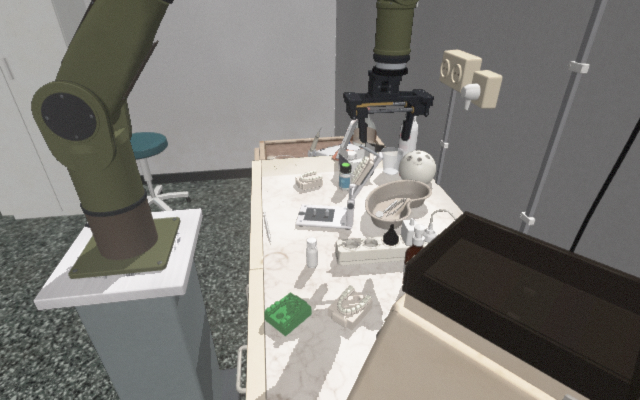

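View pics/wrist0.png

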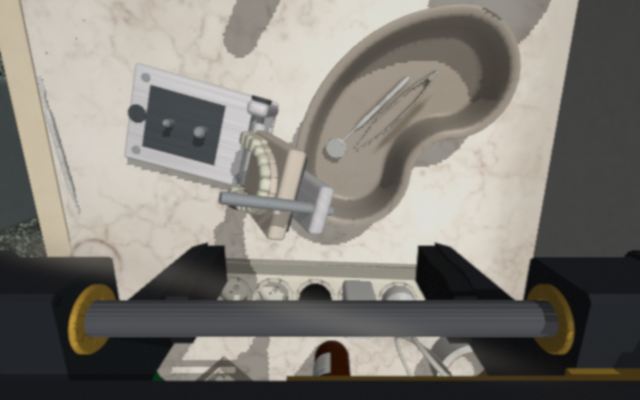

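Run:
```python
from h import *
import pickle
S={n:pickle.load(open(n+'0.pkl','rb')) for n in("scene","side","wrist")}
def crop(n,u,v,r,s):
    i=S[n]['img'][v-r:v+r,u-r:u+r,::-1]; return cv2.resize(i,(380,380),interpolation=cv2.INTER_CUBIC)
a=np.hstack([crop('scene',265,186,24,0),crop('side',308,182,24,0)])
b=np.hstack([crop('scene',418,265,28,0),crop('side',350,307,32,0)])
cv2.imwrite('pics/c1.png',a);cv2.imwrite('pics/c2.png',b)
for n,u,v in[('scene',265,186),('side',308,182),('scene',418,265),('side',350,307),('side',288,315),('scene',351,240),('side',345,175),('scene',303,170),('side',312,255)]: print(n,u,v,w(S[n],u,v))
c=S['wrist']
for u,v in[(168,124),(199,132),(138,66),(248,97),(127,154),(236,184),(232,200),(325,210),(185,105)]: print(u,v,w(c,u,v), onz(c,u,v,.012))
```

```text
scene 265 186 [0.45752562 0.2330452  0.02658762]
side 308 182 [0.46900185 0.22462362 0.02343652]
scene 418 265 [ 0.49557776 -0.28705209  0.02322075]
side 350 307 [ 0.48841643 -0.29566278  0.02299669]
side 288 315 [ 0.36877427 -0.30664543  0.0333784 ]
scene 351 240 [ 0.42665817 -0.1452372   0.05223307]
side 345 175 [0.57842225 0.19250432 0.05502519]
scene 303 170 [0.57365487 0.19358319 0.05135462]
side 312 255 [ 0.43378236 -0.14916969  0.03982535]
168 124 [0.46698705 0.05571717 0.02519811] [0.46121657 0.05525448 0.012     ]
199 132 [0.49890647 0.04790017 0.02794912] [0.49330815 0.0469868  0.012     ]
138 66 [0.43752385 0.11253294 0.01210029] [0.4374736  0.11254485 0.012     ]
248 97 [0.54756132 0.08260334 0.01216833] [0.54752675 0.08260981 0.012     ]
127 154 [0.41339516 0.02363188 0.01271009] [0.41299271 0.0235465  0.012     ]
236 184 [0.55900487 0.01505601 0.12935383] [ 0.52909411 -0.00945959  0.012     ]
232 200 [0.57943555 0.02574614 0.21939157] [ 0.52340881 -0.02779236  0.012     ]
325 210 [0.62595899 0.0142856  0.19742007] [ 0.62793098 -0.03932579  0.012     ]
185 105 [0.48154101 0.07457534 0.01273279] [0.48126008 0.07458771 0.012     ]
```

View pics/c1.png

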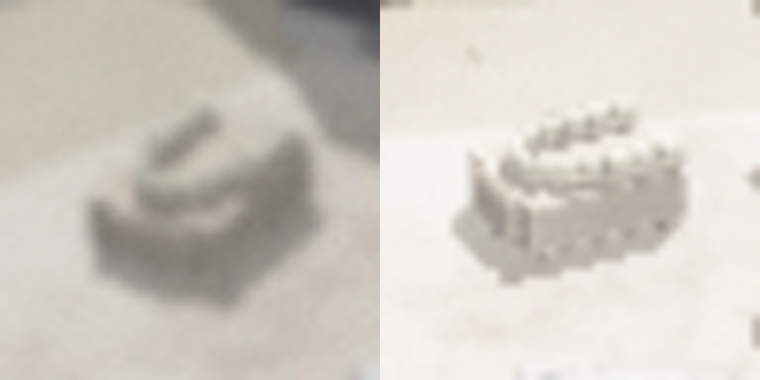

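View pics/c2.png

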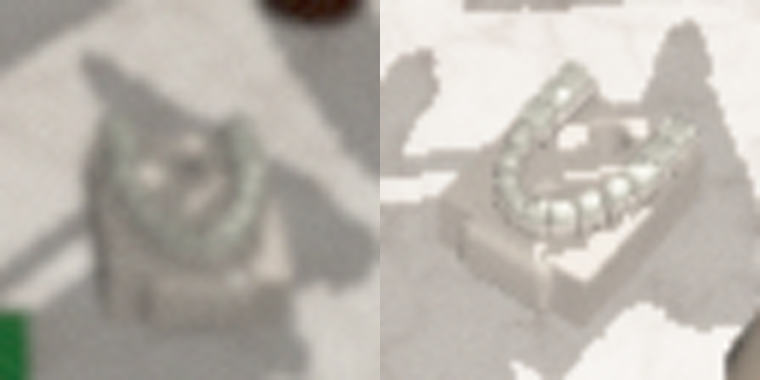

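```bash
python3 -m pendant '[[0.088,[-0.04,-0.015,-0.01],[0,0,0]],[0.088,[-0.045,-0.02,-0.01],[0,0,0]],[0.088,[-0.045,-0.02,-0.01],[0,0,0]],[0.088,[-0.045,-0.02,-0.01],[0,0,0]],[0.088,[-0.045,-0.02,0],[0,0,0]],[0.088,[-0.045,-0.02,0],[0,0,0]],[0.088,[-0.03,-0.01,0],[0,0,0]],[0.088,[-0.02,0,0],[0,0,0]]]'
python3 -m pendant '[[0.088,[0,0,0],[0,0,0]],[0.088,[0,0,0],[0,0,0]],[0.088,[0,0,0],[0,0,0]]]'
python3 - <<'E'
from h import *
import pickle
c=snap('wrist','w1.png'); pickle.dump(c,open('w1.pkl','wb'))
E
```

```text
time_s: 0.95
eef_pos: [0.4973, -0.3182, 0.2578]
orientation: [[0.005, 1.0, -0.002], [1.0, -0.005, -0.001], [-0.001, -0.002, -1.0]]
contact_force: [-0.2, -0.4, -0.0]
gripper_width: 0.0878
time_s: 1.25
eef_pos: [0.5011, -0.3119, 0.258]
orientation: [[-0.003, 1.0, 0.0], [1.0, 0.003, 0.002], [0.002, 0.0, -1.0]]
contact_force: [0.0, -0.6, 0.2]
gripper_width: 0.0877
```

View pics/w1.png

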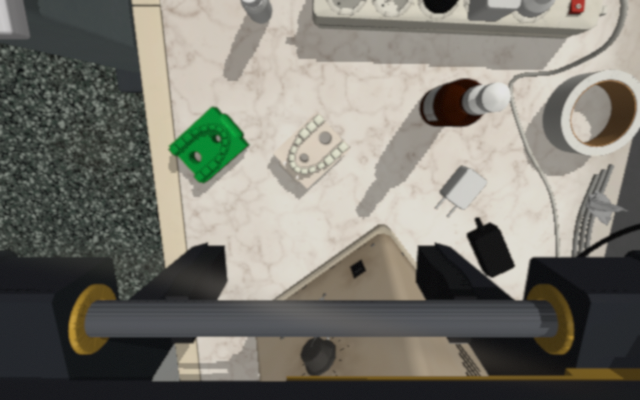

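Run:
```python
from h import *
import pickle
c=pickle.load(open('w1.pkl','rb'))
i=c['img'][95:215,255:375,::-1]; cv2.imwrite('pics/c3.png',cv2.resize(i,(600,600),interpolation=cv2.INTER_CUBIC))
P=cloud(c)
for u,v in[(380,228),(300,300),(400,310),(490,95),(450,105),(360,268),(255,8)]:print(u,v,P[v,u])
sub=P[95:215,255:375].reshape(-1,3)
m=(sub[:,2]>.018)&(sub[:,2]<.027)
q=sub[m][:,:2]; r=cv2.minAreaRect((q*1000).astype(np.float32)); print(r,m.sum())
m=(sub[:,2]>.010)
r=cv2.minAreaRect((sub[m][:,:2]*1000).astype(np.float32)); print(r,m.sum())
```

```text
380 228 [ 0.57446368 -0.3835709   0.01902573]
300 300 [ 0.49553732 -0.28477475  0.35597727]
400 310 [ 0.51731959 -0.28500834  0.35950384]
490 95 [ 0.62744158 -0.23100679  0.15385838]
450 105 [ 0.61861602 -0.23719722  0.0969297 ]
360 268 [ 0.54487542 -0.41386294  0.06996648]
255 8 [ 0.4354872  -0.14650288  0.05289813]
((487.2335510253906, -288.64678955078125), (75.84688568115234, 58.06479263305664), 43.03541946411133) 2044
((487.86932373046875, -288.05316162109375), (78.21321105957031, 58.06479263305664), 43.03541946411133) 3002
```

View pics/c3.png

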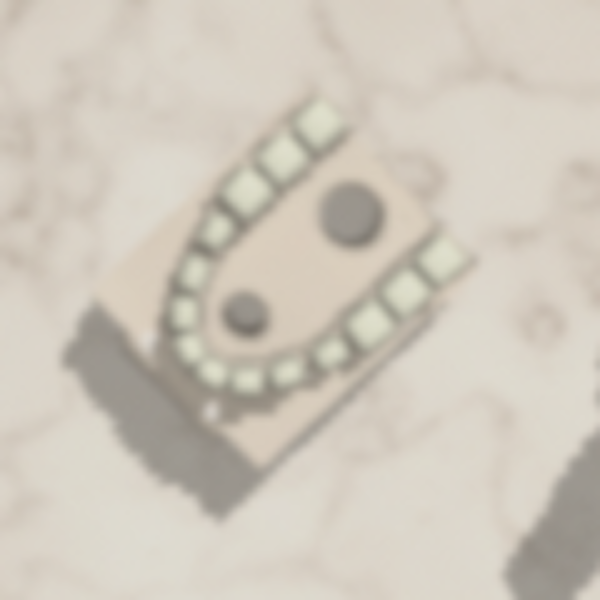

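Run:
```python
from h import *
import pickle
c=pickle.load(open('w1.pkl','rb'))
print(get_obs()['joints'])
a=onz(c,304,157.8,.022);b=onz(c,325.4,137.6,.022);d=b-a
print(a,b,np.linalg.norm(d),np.degrees(np.arctan2(d[1],d[0])),a+d*13/34)
t=np.radians(43.0);e=np.array([np.cos(t),np.sin(t)])
print(np.array([.48723,-.28865])+.0025*e, a[:2]+.013*e,b[:2]-.021*e)
# arm scene
s=pickle.load(open('wrist0.pkl','rb'))
a=onz(s,168,124,.028);b=onz(s,199,132,.028);d=b-a;print(a,b,np.linalg.norm(d),np.degrees(np.arctan2(d[1],d[0])))
i=s['img'][50:250,115:345,::-1];cv2.imwrite('pics/c4.png',cv2.resize(i,None,fx=3,fy=3,interpolation=cv2.INTER_CUBIC))
```

```text
[ 0.61402728  0.59927538 -0.23028776  1.62346137  0.1588031   0.93766936
  0.33153201]
[ 0.48032176 -0.29585328  0.022     ] [ 0.50529493 -0.27241492  0.022     ] 0.034249316026268496 43.18413560745189 [ 0.48987033 -0.28689155  0.022     ]
[ 0.48905838 -0.286945  ] [ 0.48982936 -0.2869873 ] [ 0.4899365  -0.28673689]
[0.4682121 0.0558154 0.028    ] [0.49892433 0.04790308 0.028     ] 0.03171507102820507 -14.446816902548727
```

View pics/c4.png

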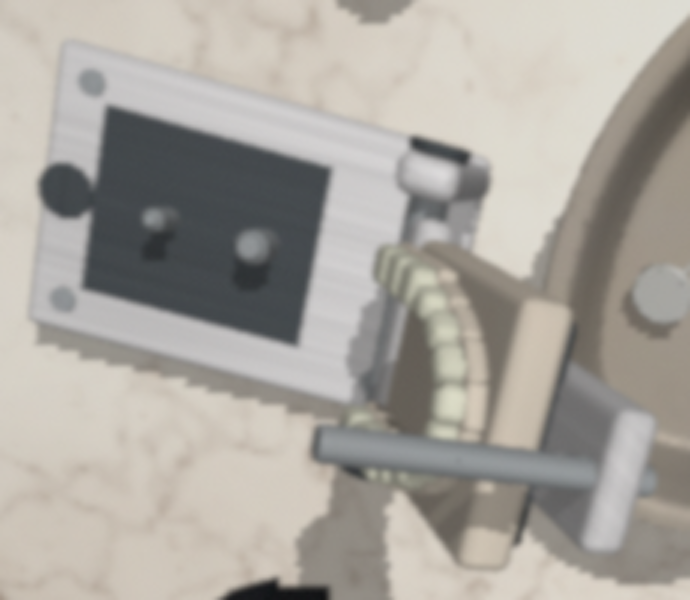

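Run:
```python
from h import *
import pickle
s=pickle.load(open('wrist0.pkl','rb'));P=cloud(s)
A=np.array([.4805,.0525,0]);t=np.radians(-15);R=np.array([[np.cos(t),-np.sin(t),0],[np.sin(t),np.cos(t),0],[0,0,1]])
for u,v in[(222,197),(226,198),(240,200),(260,202),(300,205),(245,150),(258,175),(290,180),(250,135),(275,230)]:print(u,v,(P[v,u]-A)@R, P[v,u])
i=pickle.load(open('side0.pkl','rb'))['img'][0:180,320:460,::-1];a=cv2.resize(i,None,fx=3.3,fy=3.3,interpolation=cv2.INTER_CUBIC)
i=pickle.load(open('scene0.pkl','rb'))['img'][40:180,310:420,::-1];b=cv2.resize(i,(330,a.shape[0]))
cv2.imwrite('pics/c5.png',np.hstack([a,b]))
```

```text
222 197 [0.09776742 0.00050857 0.22104122] [0.5750677  0.02768717 0.22104122]
226 198 [0.09965115 0.00035573 0.22051976] [0.57684769 0.02705199 0.22051976]
240 200 [0.10606108 0.00030037 0.21779366] [0.58302488 0.02533951 0.21779366]
260 202 [0.1153776  0.00023442 0.21230411] [0.59200688 0.02286451 0.21230411]
300 205 [0.1359259  0.00116813 0.20195169] [0.61209667 0.01844811 0.20195169]
245 150 [0.07783659 0.00318554 0.08066563] [0.55650885 0.0354314  0.08066563]
258 175 [0.10346806 0.00072621 0.15370778] [0.58063043 0.02642196 0.15370778]
290 180 [0.12670067 0.01025992 0.18744811] [0.60553892 0.02961777 0.18744811]
250 135 [0.09171088 0.02493479 0.14845371] [0.5755395  0.05284863 0.14845371]
275 230 [ 0.12522923 -0.02193527  0.18803897] [ 0.59578488 -0.00109955  0.18803897]
```

View pics/c5.png

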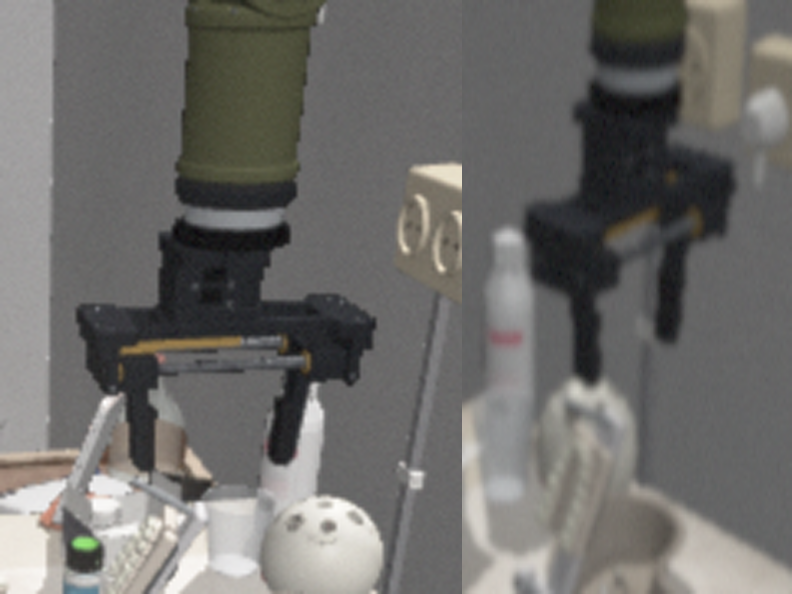

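```bash
python3 -m pendant '[[0.088,[0.025,-0.012,0],[0,0,0.1]],[0.088,[0,0,0],[0,0,0.14]],[0.088,[0,0,0.02],[0,0,0.14]],[0.088,[0,0,0.03],[0,0,0.14]],[0.088,[0,0,0.03],[0,0,0.14]],[0.088,[0,0,0.03],[0,0,0.14]],[0.088,[0,0,0.02],[0,0,0.02]],[0.088,[0,0,0],[0,0,0]]]'
python3 -m pendant '[[0.088,[0,0,0],[0,0,0]],[0.088,[0,0,0],[0,0,0]]]'
python3 - <<'E'
from h import *
import pickle
c=snap('wrist','w2.png'); pickle.dump(c,open('w2.pkl','wb'));o=get_obs();print(o['eef_pos'],o['orientation'],o['joints'])
P=cloud(pickle.load(open('w1.pkl','rb')))[:245].reshape(-1,3)
P=np.vstack([P]+[cloud(pickle.load(open(n+'0.pkl','rb'))).reshape(-1,3) for n in('side','scene')])
P=P[(P[:,2]>.04)&(P[:,2]<.2)]
t=np.radians(43);q=P[:,:2]-[.4895,-.287];a=q@[np.cos(t),np.sin(t)];b=q@[-np.sin(t),np.cos(t)]
m=(abs(a)<.06)&(abs(b)<.12);print(m.sum()); print(np.c_[a,b,P[:,2]][m][::max(1,m.sum()//15)].round(3))
E
```

```text
time_s: 2.1
eef_pos: [0.4872, -0.2865, 0.1257]
orientation: [[0.729, 0.684, -0.005], [0.684, -0.729, 0.003], [-0.001, -0.006, -1.0]]
contact_force: [-0.4, 0.4, -0.7]
gripper_width: 0.0881
time_s: 2.3
eef_pos: [0.4895, -0.2893, 0.1294]
orientation: [[0.73, 0.683, 0.002], [0.683, -0.73, -0.001], [0.001, 0.002, -1.0]]
contact_force: [1.7, 1.3, 0.8]
gripper_width: 0.0877
[ 0.48938989 -0.28950458  0.1295045 ] [[ 7.30608576e-01  6.82791425e-01  2.64149200e-03]
 [ 6.82795366e-01 -7.30609016e-01 -9.76335682e-04]
 [ 1.26326424e-03  2.51691772e-03 -9.99996035e-01]] [ 0.44854094  0.73475968  0.00805769  1.83010827 -0.01046928  0.57396385
 -0.35591933]
0
[]
```

View pics/w2.png

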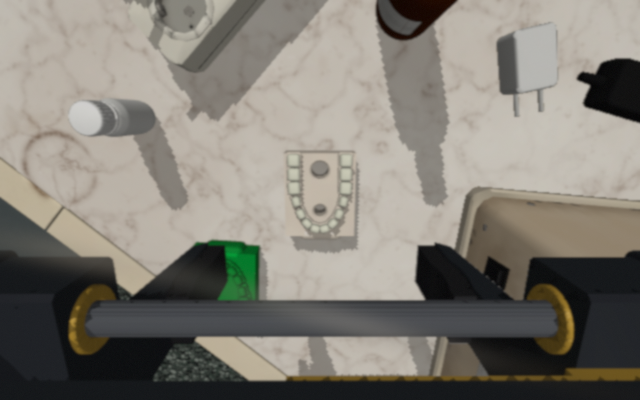

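Run:
```python
from h import *
import pickle
c=pickle.load(open('w2.pkl','rb'));o=get_obs()
for u,v in[(319.5,167.5),(320,209)]:
    x=onz(c,u,v,.022); print(x,(x-o['eef_pos'])@o['orientation'])
c=pickle.load(open('w1.pkl','rb'));P=cloud(c);I=c['img'].astype(int)
m=(I[...,1]>I[...,0]+40)&(P[...,2]>.01);q=P[m][:,:2]-[.4895,-.287]
t=np.radians(43);print('green a',(q@[np.cos(t),np.sin(t)]).max(),'b',np.percentile(q@[-np.sin(t),np.cos(t)],[0,100]))
```

```text
[ 0.50596083 -0.27158037  0.022     ] [ 0.02420963 -0.00205167  0.10753034]
[ 0.48084106 -0.29563756  0.022     ] [-0.01056922 -0.00162683  0.10748748]
green a 0.03718093875922352 b [0.02431008 0.11679329]
```

```bash
python3 -m pendant '[[0.088,[0.003,-0.002,0.03],[0,0,0]],[0.088,[0,0,0.035],[0,0,0]],[0.088,[0,0,0.03],[0,0,0]],[0.088,[0,0,0.02],[0,0,0]],[0.088,[0,0,0.011],[0,0,0]],[0.088,[0,0,0],[0,0,0]],[0.088,[0,0,0],[0,0,0]]]' 25
python3 -m pendant '[[0.05,[0,0,0],[0,0,0]],[0.05,[0,0,0],[0,0,0]],[0.05,[0,0,0],[0,0,0]],[0.05,[0,0,0],[0,0,0]],[0.05,[0,0,0],[0,0,0]],[0.05,[0,0,0],[0,0,0]]]' 25
```

```text
time_s: 3.05
eef_pos: [0.49, -0.2863, 0.0031]
orientation: [[0.731, 0.682, 0.002], [0.682, -0.731, -0.001], [0.001, 0.002, -1.0]]
contact_force: [-0.3, 0.4, 0.8]
gripper_width: 0.0882
time_s: 3.65
eef_pos: [0.4897, -0.2861, 0.0023]
orientation: [[0.731, 0.682, 0.001], [0.682, -0.731, -0.001], [0.0, 0.001, -1.0]]
contact_force: [0.4, 0.1, 2.1]
gripper_width: 0.0499
```

Run:
```python
from h import *
c=snap('wrist','w3.png'); d=snap('side')
i=d['img'][230:400,250:450,::-1];cv2.imwrite('pics/s3.png',cv2.resize(i,None,fx=3.5,fy=3.5,interpolation=cv2.INTER_CUBIC))
```

```text
(no output)
```

View pics/w3.png

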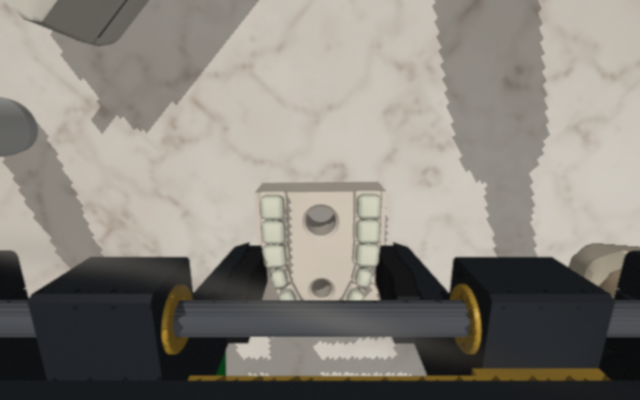

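View pics/s3.png

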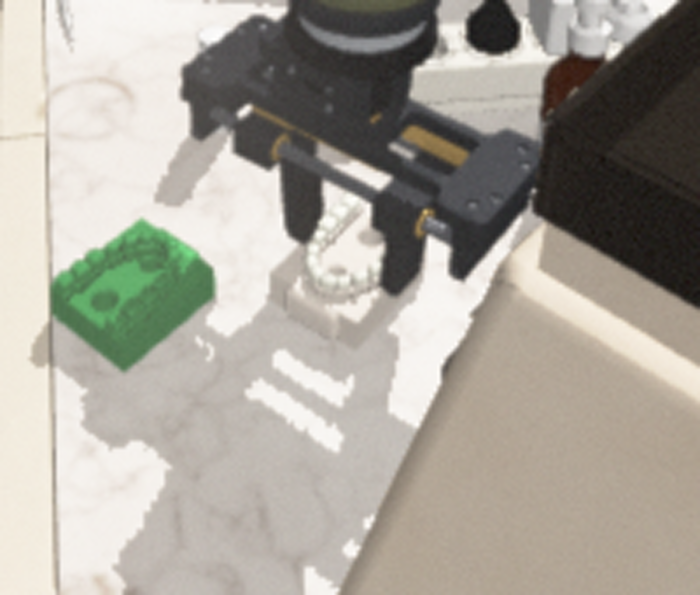

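```bash
python3 -m pendant '[[0.03,[0,0,0],[0,0,0]],[0.03,[0,0,0],[0,0,0]],[0.03,[0,0,0],[0,0,0]],[0.03,[0,0,0],[0,0,0]]]' 25
```

```text
time_s: 4.15
eef_pos: [0.4897, -0.2861, 0.0023]
orientation: [[0.731, 0.682, 0.001], [0.682, -0.731, -0.001], [0.0, 0.001, -1.0]]
contact_force: [0.8, -0.7, 4.6]
gripper_width: 0.0497
```

```bash
python3 -m pendant '[[0.03,[0,0,-0.005],[0,0,0]],[0.03,[0,0,-0.015],[0,0,0]],[0.03,[0,0,-0.02],[0,0,0]],[0.03,[0,0,-0.03],[0,0,0]],[0.03,[0,0,-0.03],[0,0,0]],[0.03,[0,0,-0.03],[0,0,0]],[0.03,[0,0,-0.02],[0,0,0]],[0.03,[0,0,0],[0,0,0]]]' 25
python3 - <<'E'
from h import *
import pickle
c=snap('wrist','w4.png');pickle.dump(c,open('w4.pkl','wb')); d=snap('side')
i=d['img'][150:350,250:450,::-1];cv2.imwrite('pics/s4.png',cv2.resize(i,None,fx=3,fy=3,interpolation=cv2.INTER_CUBIC))
o=get_obs();print(o['contact_force'],o['moment'],o['eef_pos'])
E
```

```text
time_s: 4.95
eef_pos: [0.4903, -0.2865, 0.1552]
orientation: [[0.731, 0.682, 0.005], [0.682, -0.731, -0.002], [0.002, 0.005, -1.0]]
contact_force: [-0.6, 0.1, -2.0]
gripper_width: 0.05
[-0.44358987  0.03624657 -2.4370594 ] [-0.01495097  0.05003291  0.06362684] [ 0.48853444 -0.28539576  0.15207488]
```

View pics/w4.png

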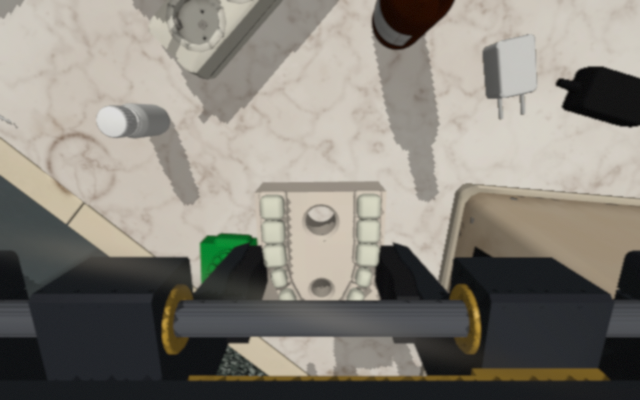

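View pics/s4.png

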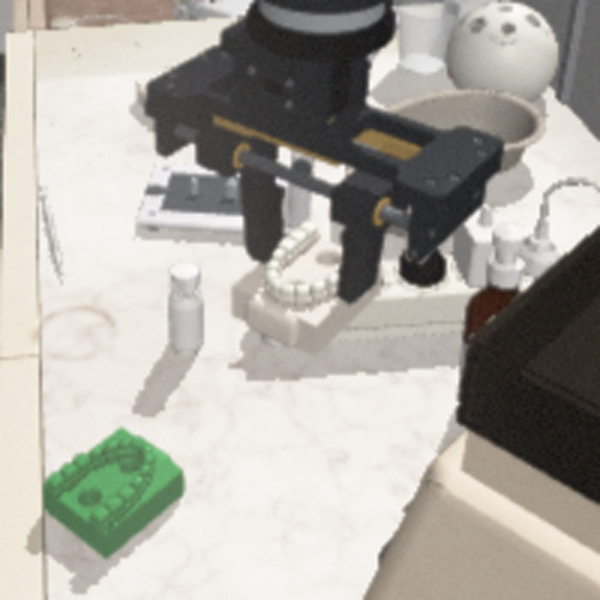

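```bash
python3 -m pendant '[[0.03,[0.012,-0.018,-0.01],[0,0,0]],[0.03,[0.024,-0.037,-0.02],[0,0,0]],[0.03,[0.026,-0.04,-0.02],[0,0,0]],[0.03,[0.026,-0.04,0],[0,0,0]],[0.03,[0.026,-0.04,0],[0,0,0]],[0.03,[0.026,-0.04,0],[0,0,0]],[0.03,[0.026,-0.04,0],[0,0,0]],[0.03,[0.026,-0.04,0],[0,0,0]]]' 25
python3 -m pendant '[[0.03,[0,0,0],[0,0,0.1]],[0.03,[0,0,0],[0,0,0.14]],[0.03,[0,0,0],[0,0,0.14]],[0.03,[0,0,0],[0,0,0.14]],[0.03,[0,0,0],[0,0,0.14]],[0.03,[0,0,0],[0,0,0.14]],[0.03,[0,0,0],[0,0,0.14]],[0.03,[0,0,0],[0,0,0.072]]]' 25
python3 -m pendant '[[0.03,[0,0,0],[0,0,0]],[0.03,[0,0,0],[0,0,0]],[0.03,[0,0,0],[0,0,0]]]'
python3 - <<'E'
from h import *
import pickle
c=snap('wrist','w5.png');pickle.dump((c,get_obs()),open('w5.pkl','wb'))
o=get_obs();print(o['eef_pos'],o['joints'],np.degrees(np.arctan2(o['orientation'][1,1],o['orientation'][0,1])))
E
```

```text
time_s: 5.85
eef_pos: [0.4267, 0.0608, 0.2002]
orientation: [[0.731, 0.682, -0.003], [0.682, -0.731, -0.001], [-0.003, -0.002, -1.0]]
contact_force: [0.7, -0.1, -2.2]
gripper_width: 0.0503
time_s: 6.65
eef_pos: [0.4272, 0.0591, 0.2002]
orientation: [[0.965, -0.262, -0.003], [-0.262, -0.965, -0.001], [-0.003, 0.002, -1.0]]
contact_force: [0.4, 0.5, -2.3]
gripper_width: 0.0502
time_s: 6.95
eef_pos: [0.4281, 0.0592, 0.201]
orientation: [[0.966, -0.257, -0.001], [-0.257, -0.966, -0.0], [-0.001, 0.001, -1.0]]
contact_force: [0.1, 0.3, -1.9]
gripper_width: 0.05
[0.42824821 0.05923296 0.20112427] [-0.49972942  0.50951842  0.3905469   2.15690102 -0.37016393  0.53894377
 -1.6640736 ] -104.90877009167103
```

View pics/w5.png

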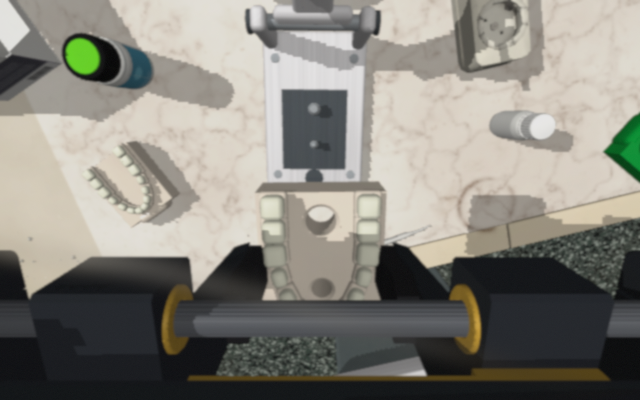

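Run:
```python
from h import *
import pickle
c,o=pickle.load(open('w5.pkl','rb'));E,R=o['eef_pos'],o['orientation']
g=c['img'].max(2); roi=np.zeros_like(g);roi[80:180,270:360]=1
m=((g<90)&(roi>0)).astype(np.uint8); m=cv2.morphologyEx(m,cv2.MORPH_OPEN,np.ones((5,5)))
v,u=np.nonzero(m)
pts=np.array([onz(c,a,b,.012)[:2] for a,b in zip(u,v)])*1000
r=cv2.minAreaRect(pts.astype(np.float32));print(r,len(u))
i=c['img'][80:330,230:410,::-1];cv2.imwrite('pics/c6.png',cv2.resize(i[:110],None,fx=4,fy=4,interpolation=cv2.INTER_CUBIC))
cv2.imwrite('pics/c7.png',cv2.resize(i[95:225],None,fx=4,fy=4,interpolation=cv2.INTER_CUBIC))
```

```text
((470.6219482421875, 55.109375), (61.13941955566406, 88.083984375), 74.51516723632812) 4472
```

View pics/c6.png

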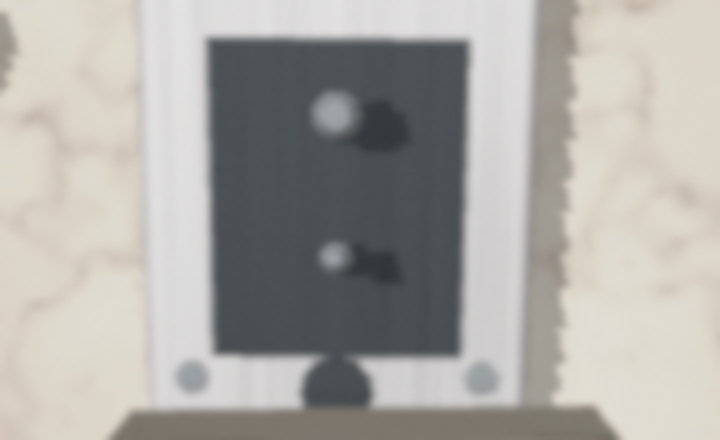

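View pics/c7.png

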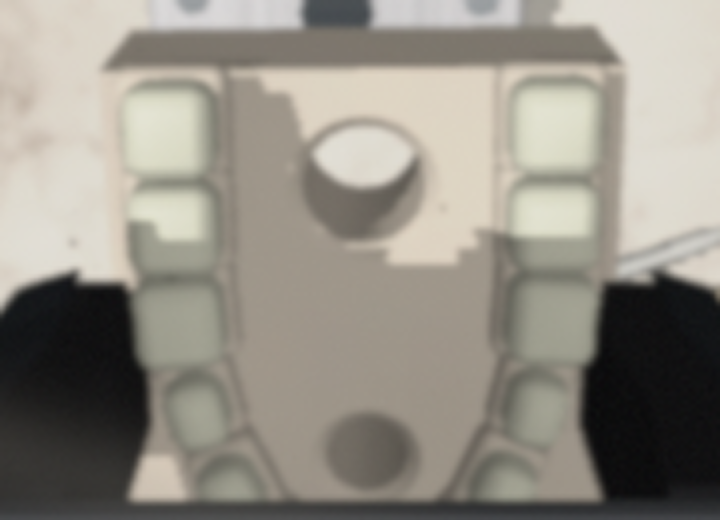

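```bash
cat > m.py <<'E'
from h import *
def rep(c,o,holes,pins,corn,zh):
    E,R=o['eef_pos'],o['orientation']
    T=lambda X:(X-E)@R*1000
    k=np.array([T(onz(c,*p,.012)) for p in corn]);print('plate',k.mean(0).round(1),'yaw', [np.degrees(np.arctan2(*(k[a]-k[b])[[1,0]])).round(2) for a,b in((0,2),(1,3))])
    p=[T(onz(c,*q,z)) for q,z in zip(pins,(.027,.027))]; h=[T(onz(c,*q,E[2]+.0197)) for q in holes]
    print('pins L,S',p,'\nholes L,S',h)
    for n,(a,b) in(('pins',p),('holes',h)):
        d=(a-b)[:2];print(n,np.linalg.norm(d).round(2),'yaw',np.degrees(np.arctan2(d[1],d[0])).round(2),'origin',(b[:2]+d*13/34).round(2))
E
python3 - <<'E'
from m import *
import pickle
c,o=pickle.load(open('w5.pkl','rb'))
f=lambda x,y,v0=80:(230+(x+.5)/4-.5,v0+(y+.5)/4-.5)
rep(c,o,[f(363,180,175),f(371,450,175)],[f(335,114),f(336,256)],[f(207,38),f(469,40),f(214,355),f(460,355)],0)
E
```

```text
plate [ 48.7  -6.9 189.1] yaw [np.float64(0.35), np.float64(0.5)]
pins L,S [array([ 69.94157954,  -7.12111984, 174.07422478]), array([ 36.37193106,  -7.0299157 , 174.09720848])] 
holes L,S [array([ 19.86327544,  -0.4271775 , -19.71372415]), array([-13.84835484,   0.5526212 , -19.69036   ])]
pins 33.57 yaw -0.16 origin [49.21 -7.06]
holes 33.73 yaw -1.66 origin [-0.96  0.18]
```

```bash
python3 -m pendant '[[0.03,[0.02,-0.003,0],[0,0,0.01]],[0.03,[0.03,-0.004,0.02],[0,0,0]],[0.03,[0,0,0.04],[0,0,0]],[0.03,[0,0,0.04],[0,0,0]],[0.03,[0,0,0.035],[0,0,0]],[0.03,[0,0,0.015],[0,0,0]],[0.03,[0,0,0],[0,0,0]],[0.03,[0,0,0],[0,0,0]]]' 25
python3 - <<'E'
from h import *
import pickle
c=snap('wrist','w6.png');o=get_obs();d=snap('side');s=snap('scene');pickle.dump((c,o,d,s),open('w6.pkl','wb'))
i=d['img'][150:250,270:410,::-1];cv2.imwrite('pics/s6.png',cv2.resize(i,None,fx=5,fy=5,interpolation=cv2.INTER_CUBIC))
i=c['img'][150:300,220:420,::-1];cv2.imwrite('pics/c8.png',cv2.resize(i,None,fx=4,fy=4,interpolation=cv2.INTER_CUBIC))
print(o['eef_pos'],o['contact_force'],o['orientation'][:,1])
E
```

```text
time_s: 7.8
eef_pos: [0.4789, 0.0527, 0.0516]
orientation: [[0.963, -0.268, 0.0], [-0.268, -0.963, 0.0], [0.0, -0.0, -1.0]]
contact_force: [0.1, -0.7, -1.9]
gripper_width: 0.05
[0.47933232 0.05276183 0.05217306] [-0.03247165 -0.22198336 -1.52346296] [-2.67819022e-01 -9.63469106e-01 -5.04263562e-04]
```

View pics/c8.png

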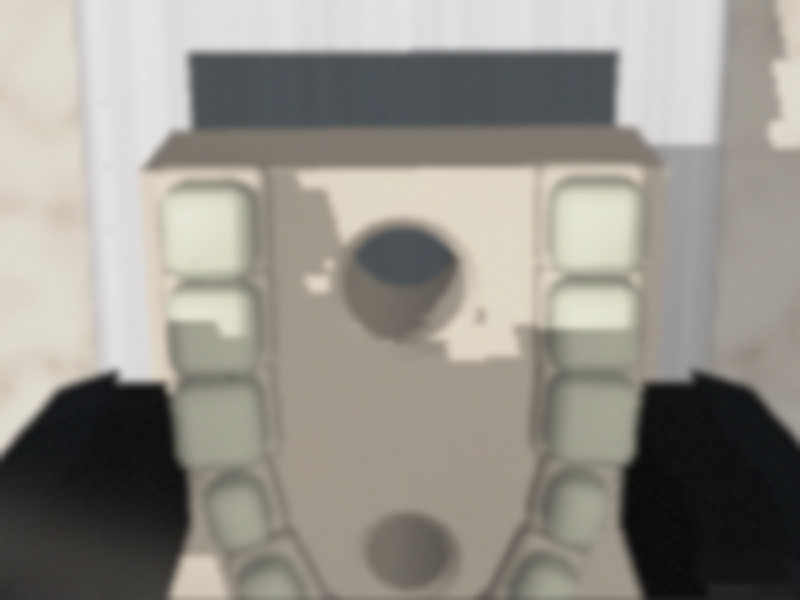

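View pics/s6.png

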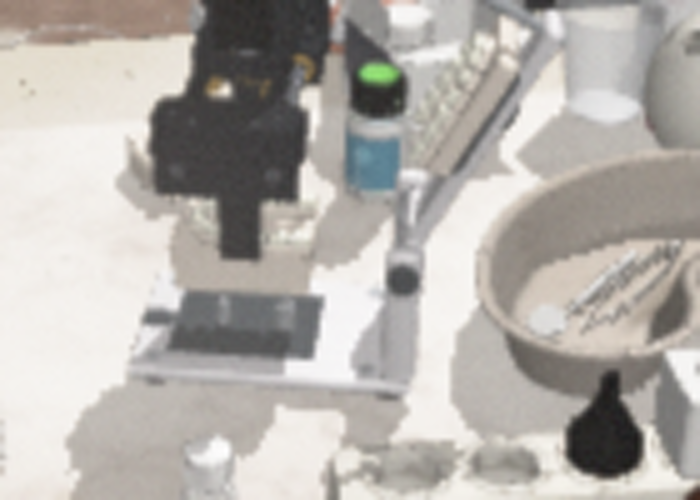

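Run:
```python
from h import *
import pickle
c,o,d,s=pickle.load(open('w6.pkl','rb'));E,R=o['eef_pos'],o['orientation']
f=lambda x,y:(220+(x+.5)/4-.5,150+(y+.5)/4-.5)
T=lambda p,z:((onz(c,*p,z)-E)@R*1000).round(2)
print('plate rear',T(f(189,53),.012),T(f(618,53),.012))
print('base sides L',T(f(82,53),.009),'R',T(f(727,53),.009))
z=E[2]-.0023+.022
print('cast rear top',T(f(145,167),z),T(f(660,167),z)); print('cast rear bottom',T(f(190,128),E[2]-.0023),T(f(612,128),E[2]-.0023))
print('holes',T(f(403,280),z),T(f(410,550),z))
# pins world from w5
c5,o5=pickle.load(open('w5.pkl','rb'));g=lambda x,y:(230+(x+.5)/4-.5,80+(y+.5)/4-.5)
for p in[(335,114),(336,256)]:
    X=onz(c5,*g(*p),.027);print('pin',X,((X-E)@R*1000).round(2))
k=[onz(c5,*g(*p),.012) for p in[(207,38),(469,40),(214,355),(460,355)]];print(((np.array(k)-E)@R*1000).round(1))
# pins in side view: crop s6 large base etc
g=lambda x,y:(270+(x+.5)/5-.5,150+(y+.5)/5-.5)
for p in[(224,300),(286,303)]:
    X=onz(d,*g(*p),.028);print('side pin top',X,((X-E)@R*1000).round(2))
```

```text
plate rear [ 36.52 -32.53  40.24] [36.55 32.3  40.21]
base sides L [ 36.07 -49.4   43.25] R [36.12 49.49 43.2 ]
cast rear top [ 32.71 -28.52 -19.64] [ 32.73  27.98 -19.67]
cast rear bottom [ 32.63 -26.88   2.36] [32.65 25.96  2.33]
holes [ 19.72  -0.22 -19.67] [-13.88   0.62 -19.72]
pin [0.49753813 0.04809671 0.027     ] [18.75 -0.37 25.2 ]
pin [0.46507507 0.0566454  0.027     ] [-14.81   0.09  25.15]
[[ 36.5 -32.3  40.2]
 [ 36.8  32.3  40.2]
 [-42.1 -31.9  40.1]
 [-41.4  32.4  40.1]]
side pin top [0.46640703 0.05545111 0.028     ] [-13.21   0.88  24.15]
side pin top [0.49909011 0.04719406 0.028     ] [20.49  0.09 24.2 ]
```

Run:
```python
from h import *
import pickle
c,o,d,s=pickle.load(open('w6.pkl','rb'));E,R=o['eef_pos'],o['orientation']
P=(cloud(c)-E)@R*1000
for x,y in[(400,190),(400,420),(300,450),(500,450),(200,230),(600,230),(155,200),(650,200),(155,172),(650,172),(400,165),(400,150),(400,135),(400,129),(400,120),(400,90),(20,200)]:
    print(x,y,P[150+y//4,220+x//4].round(1))
u=int(220+400/4)
print(np.c_[np.arange(180,196),P[180:196,u].round(1)])
D=(cloud(d)-E)@R*1000
# side view: points on cast near side face
m=(abs(D[...,0])<45)&(abs(D[...,1])<40)&(D[...,2]>-35)&(D[...,2]<20)
q=D[m];print('side pts z range',np.percentile(q[:,2],[1,50,99]),'y',np.percentile(q[:,1],[1,50,99]),'x',np.percentile(q[:,0],[1,50,99]))
```

```text
400 190 [ 30.   -0.4 -19.1]
400 420 [  2.5  -0.4 -19.6]
300 450 [ -1.  -12.  -19.6]
500 450 [ -1.   11.2 -19.6]
200 230 [ 28.4 -21.1 -29.6]
600 230 [ 28.6  20.2 -30.2]
155 200 [ 28.8 -27.8 -19.4]
650 200 [ 28.7  27.1 -19.4]
155 172 [ 31.9 -27.7 -19.1]
650 172 [ 32.1  26.8 -19.9]
400 165 [ 32.6  -0.4 -18.3]
400 150 [ 32.6  -0.4 -10.3]
400 135 [32.8 -0.4 -1.8]
400 129 [32.5 -0.4  2.1]
400 120 [25.9 -0.4 40.9]
400 90 [31.  -0.4 39.9]
20 200 [ 10.3 -63.   52.1]
[[180.   25.9  -0.4  40.9]
 [181.   25.4  -0.4  40.3]
 [182.   32.5  -0.4   2.1]
 [183.   32.8  -0.4  -1.8]
 [184.   32.7  -0.4  -3.7]
 [185.   32.7  -0.4  -6. ]
 [186.   32.6  -0.4  -7.9]
 [187.   32.6  -0.4 -10.3]
 [188.   32.6  -0.4 -12.2]
 [189.   32.7  -0.4 -14.6]
 [190.   32.7  -0.4 -16.8]
 [191.   32.6  -0.4 -18.3]
 [192.   32.5  -0.4 -19.8]
 [193.   31.9  -0.4 -19.3]
 [194.   31.4  -0.4 -19.1]
 [195.   31.   -0.4 -19.5]]
side pts z range [-32.48017196 -20.71827895   0.58343804] y [-26.1956563   25.29477683  38.50094932] x [-38.12716974   6.09123402  34.64800257]
```

```bash
python3 -m pendant '[[0.03,[-0.0005,0,0.01],[0,0,0]],[0.03,[0,0,0.01],[0,0,0]],[0.03,[0,0,0.003],[0,0,0]],[0.03,[0,0,0],[0,0,0]],[0.03,[0,0,0],[0,0,0]]]' 25
python3 - <<'E'
from h import *
import pickle
c=snap('wrist');o=get_obs();d=snap('side')
i=d['img'][180:240,270:410,::-1];i=cv2.resize(i,None,fx=5,fy=5,interpolation=cv2.INTER_CUBIC)
j=c['img'][180:300,270:370,::-1];cv2.imwrite('pics/c9.png',cv2.resize(j,None,fx=5,fy=5,interpolation=cv2.INTER_CUBIC));cv2.imwrite('pics/s9.png',i)
print(o['eef_pos'],o['contact_force'])
E
```

```text
time_s: 8.45
eef_pos: [0.4781, 0.0529, 0.0283]
orientation: [[0.963, -0.268, -0.0], [-0.268, -0.963, -0.0], [-0.0, 0.0, -1.0]]
contact_force: [0.0, -0.1, -2.2]
gripper_width: 0.0502
[0.47818462 0.05290249 0.02841705] [ 0.34471624  0.18785195 -0.7079087 ]
```

View pics/c9.png

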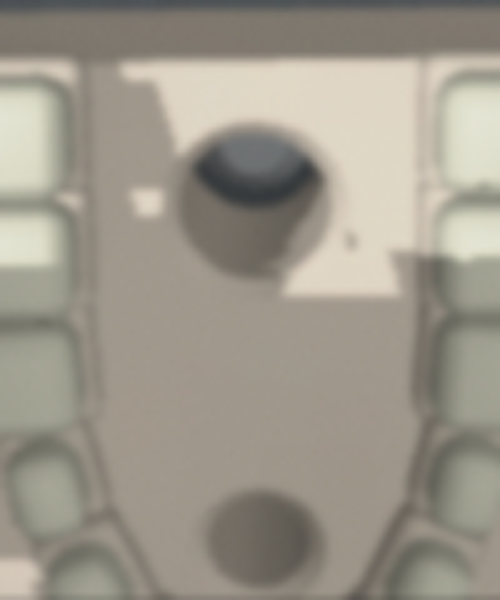

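View pics/s9.png

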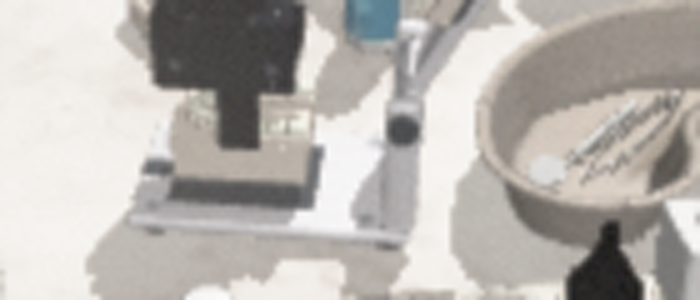

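```bash
python3 -m pendant '[[0.03,[0,0,0.002],[0,0,0]],[0.03,[0,0,0.002],[0,0,0]],[0.03,[0,0,0.002],[0,0,0]],[0.03,[0,0,0],[0,0,0]]]' 25; python3 -m pendant '[[0.03,[0,0,0.002],[0,0,0]],[0.03,[0,0,0.002],[0,0,0]],[0.03,[0,0,0.001],[0,0,0]],[0.03,[0,0,0],[0,0,0]]]' 25
```

```text
time_s: 8.95
eef_pos: [0.478, 0.053, 0.0222]
orientation: [[0.963, -0.268, -0.0], [-0.268, -0.963, 0.0], [-0.0, 0.0, -1.0]]
contact_force: [0.1, 0.3, -1.6]
gripper_width: 0.0502
time_s: 9.35
eef_pos: [0.4781, 0.053, 0.0172]
orientation: [[0.963, -0.268, -0.0], [-0.268, -0.963, 0.0], [-0.0, 0.0, -1.0]]
contact_force: [0.5, -0.5, -1.7]
gripper_width: 0.0501
```

No resistance; the cast is sliding down the pins. Last few mm.

```bash
python3 -m pendant '[[0.03,[0,0,0.001],[0,0,0]],[0.03,[0,0,0.001],[0,0,0]],[0.03,[0,0,0.001],[0,0,0]],[0.03,[0,0,0],[0,0,0]],[0.03,[0,0,0],[0,0,0]]]' 25; python3 -m pendant '[[0.03,[0,0,0.0005],[0,0,0]],[0.03,[0,0,0.0005],[0,0,0]],[0.03,[0,0,0],[0,0,0]],[0.03,[0,0,0],[0,0,0]]]' 25
```

```text
time_s: 9.85
eef_pos: [0.4782, 0.053, 0.0144]
orientation: [[0.963, -0.268, 0.0], [-0.268, -0.963, 0.0], [0.0, -0.0, -1.0]]
contact_force: [0.4, -0.2, -1.8]
gripper_width: 0.0499
time_s: 10.25
eef_pos: [0.4783, 0.053, 0.0142]
orientation: [[0.963, -0.268, 0.001], [-0.268, -0.963, 0.0], [0.001, -0.001, -1.0]]
contact_force: [-1.1, 0.7, 8.7]
gripper_width: 0.0502
```

```bash
python3 -m pendant '[[0.07,[0,0,0],[0,0,0]],[0.088,[0,0,0],[0,0,0]],[0.088,[0,0,0],[0,0,0]],[0.088,[0,0,0],[0,0,0]],[0.088,[0,0,0],[0,0,0]]]'; python3 -m pendant '[[0.088,[0,0,-0.02],[0,0,0]],[0.088,[0,0,-0.03],[0,0,0]],[0.088,[-0.02,0,-0.04],[0,0,0]],[0.088,[-0.02,0,-0.04],[0,0,0]],[0.088,[-0.02,0,-0.03],[0,0,0]],[0.088,[0,0,0],[0,0,0]],[0.088,[0,0,0],[0,0,0]]]'
python3 - <<'E'
from h import *
import pickle
c=snap('wrist','w10.png');o=get_obs();d=snap('side');pickle.dump((c,o,d),open('w10.pkl','wb'))
i=d['img'][150:250,270:410,::-1];i=cv2.resize(i,None,fx=5,fy=5,interpolation=cv2.INTER_CUBIC);cv2.imwrite('pics/s10.png',i)
print(o['eef_pos'],o['contact_force'],o['joints'])
E
```

```text
time_s: 10.75
eef_pos: [0.4781, 0.053, 0.0133]
orientation: [[0.963, -0.268, -0.0], [-0.268, -0.963, -0.0], [-0.0, 0.0, -1.0]]
contact_force: [-0.0, 0.0, 0.2]
gripper_width: 0.0871
time_s: 11.45
eef_pos: [0.4208, 0.0694, 0.1737]
orientation: [[0.964, -0.267, 0.002], [-0.267, -0.964, 0.0], [0.002, -0.001, -1.0]]
contact_force: [-0.6, -0.1, 0.1]
gripper_width: 0.0877
[0.42089614 0.06918471 0.17301068] [ 0.26690713 -0.15544675 -0.27102007] [-0.50291429  0.55624929  0.36023249  2.20540743 -0.44447789  0.44714781
 -1.62935405]
```

View pics/w10.png

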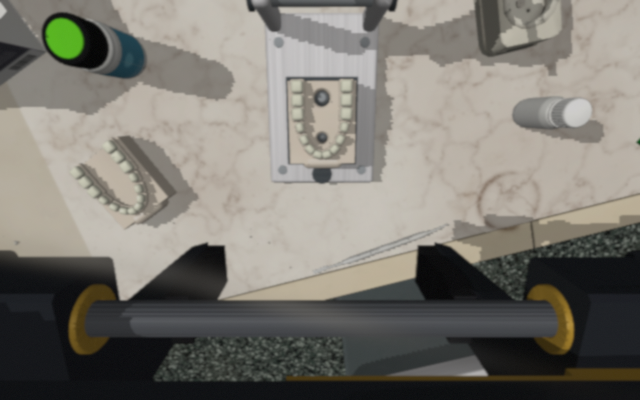

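View pics/s10.png

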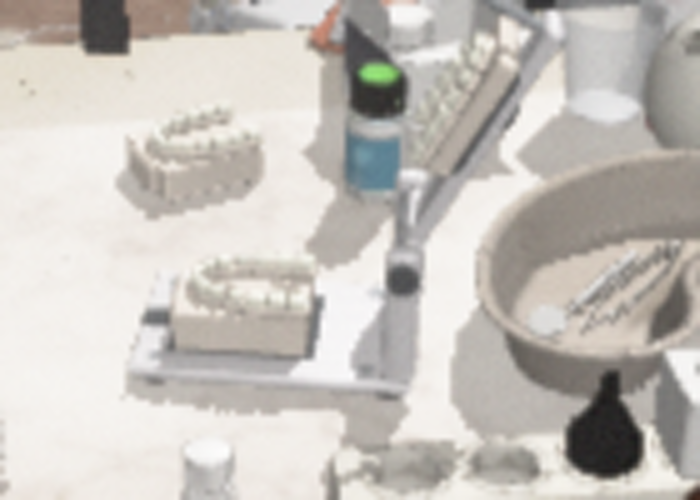

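Run:
```python
from h import *
import pickle
c,o,d=pickle.load(open('w10.pkl','rb'))
Rz=np.array([[.9635,.268,0],[-.268,.9635,0],[0,0,1]]).T.copy()
A=np.array([.4777,.0535,0]); ax=np.array([.9655,-.2605,0]);ay=np.array([.2605,.9655,0]);Ra=np.c_[ax,ay,[0,0,1]]
P=(cloud(c)-A)@Ra*1000
# cast top face points
sel=(abs(P[...,0])<30)&(abs(P[...,1])<9)&(P[...,2]>30)&(P[...,2]<38)
q=P[sel];k=np.linalg.lstsq(np.c_[q[:,:2],np.ones(len(q))],q[:,2],rcond=None)[0];print('cast top plane',k,np.median(q[:,2]),len(q))
sel=(P[...,2]>28)&(P[...,2]<40)&(abs(P[...,0])<50)&(abs(P[...,1])<45);q=P[sel][:,:2];print('cast rect',cv2.minAreaRect(q.astype(np.float32)))
# arm and obstacles from side/scene
for n in('d','s'):
    C=d if n=='d' else read_camera('scene')
    if n=='s': pickle.dump(C,open('sc10.pkl','wb'))
    Q=(cloud(C)-A)@Ra*1000
    m=(abs(Q[...,1])<20)&(Q[...,0]>70)&(Q[...,0]<200)&(Q[...,2]>80)&(Q[...,2]<260)
    q=Q[m]
    for r in range(60,160,10):
        pass
    # angle fit: for arm outer/inner
    print(n,m.sum()); i=np.argsort(-q[:,2])[:5];print(q[i].round(0)); 
    i=np.argsort(-q[:,0])[:8];print(q[i].round(0))
    m=(abs(Q[...,1])<110)&(Q[...,0]>100)&(Q[...,0]<260)&(Q[...,2]>110);q=Q[m]
    H,_,_=np.histogram2d(q[:,0],q[:,1],bins=[range(100,261,20),range(-110,111,20)]);Z=np.zeros(H.shape)
    for p in q: 
        a,b=int((p[0]-100)//20),int((p[1]+110)//20); 
        if 0<=a<8 and 0<=b<11: Z[a,b]=max(Z[a,b],p[2])
    print(Z.astype(int))
C=d;i=C['img'][120:240,300:440,::-1];cv2.imwrite('pics/s11.png',cv2.resize(i,None,fx=5,fy=5,interpolation=cv2.INTER_CUBIC))
```

```text
cast top plane [-6.01152291e-03  3.50728033e-04  3.42010524e+01] 34.15740371441142 999
cast rect ((-3.1228256225585938, -0.09509849548339844), (75.28721618652344, 58.060455322265625), 0.10616343468427658)
d 448
[[102.  -2. 223.]
 [102.  -4. 221.]
 [107.  -3. 221.]
 [105.   3. 221.]
 [105.  -2. 220.]]
[[160.  -2. 191.]
 [157.  -5. 190.]
 [157.  11. 196.]
 [157.   3. 197.]
 [157.  -2. 197.]
 [157.  -9. 197.]
 [156. -15. 197.]
 [154.   7. 198.]]
[[  0   0   0 162 187 222 177   0   0   0   0]
 [  0   0   0 185 189 211 189   0   0   0   0]
 [  0   0   0   0 200 201 196   0   0   0   0]
 [  0   0   0   0   0   0   0   0   0   0   0]
 [  0   0   0   0   0   0   0   0   0   0   0]
 [  0   0   0   0   0   0   0   0   0   0   0]
 [  0   0   0   0   0   0   0   0   0   0   0]
 [  0   0   0   0   0   0   0   0   0   0   0]]
s 517
[[102.  -1. 222.]
 [104.  -2. 221.]
 [102.  -5. 220.]
 [106.  -5. 219.]
 [102.  -0. 219.]]
[[155.  -6. 198.]
 [155. -16. 193.]
 [154.   9. 198.]
 [153. -18. 197.]
 [152. -15. 185.]
 [151. -15. 197.]
 [151. -16. 191.]
 [151. -16. 189.]]
[[  0   0   0 171 189 221 183   0   0   0   0]
 [  0   0   0 186 190 211 188   0   0   0   0]
 [  0   0   0   0 199 201 184   0   0   0   0]
 [  0   0   0   0   0   0   0   0   0   0   0]
 [  0   0   0   0   0   0   0   0   0   0   0]
 [  0   0   0   0   0   0   0   0   0   0   0]
 [  0   0   0   0   0   0   0   0   0   0   0]
 [  0   0   0   0   0   0   0   0   0   0   0]]
```

View pics/s11.png

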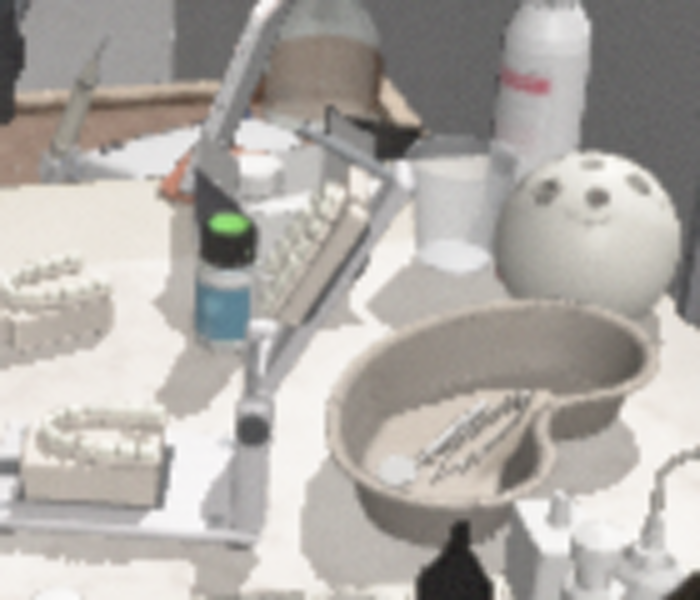

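```bash
python3 -m pendant '[[0,[0,0,-0.03],[0,0,0]],[0,[0,0,-0.04],[0,0,0]],[0,[0.01,0,-0.04],[0,0,0]],[0,[0.03,0,0],[0,0,0]],[0,[0.04,0,0],[0,0,0]],[0,[0.04,0,0],[0,0,0]],[0,[0.04,-0.002,0],[0,0,0]],[0,[0.04,0,0],[0,0,0]]]'; python3 -m pendant '[[0,[0.035,0,0],[0,0,0]],[0,[0.015,0,0],[0,0,0]],[0,[0,0,0],[0,0,0]],[0,[0,0,0],[0,0,0]]]'
cat >> h.py <<'E'
A=np.array([.4777,.0535,0]);Ra=np.c_[[.9655,-.2605,0],[.2605,.9655,0],[0,0,1]]
E
python3 - <<'E'
from h import *
o=get_obs();print(((o['eef_pos']-A)@Ra*1000).round(1),o['joints'].round(2),(Ra.T@o['orientation']).round(3))
E
```

```text
time_s: 12.4
eef_pos: [0.6151, 0.0168, 0.2815]
orientation: [[0.963, -0.268, -0.002], [-0.268, -0.963, 0.0], [-0.002, 0.001, -1.0]]
contact_force: [0.3, -0.0, 0.4]
gripper_width: 0.0262
time_s: 12.8
eef_pos: [0.661, 0.0036, 0.2816]
orientation: [[0.963, -0.269, -0.003], [-0.269, -0.963, -0.0], [-0.003, 0.001, -1.0]]
contact_force: [-0.1, -0.3, -0.3]
gripper_width: 0.0007
[190.   -0.4 281.6] [-0.32  0.72  0.49  1.38 -0.36  1.13 -1.62] [[ 1.    -0.008 -0.003]
 [-0.008 -1.    -0.001]
 [-0.003  0.001 -1.   ]]
```

```bash
python3 -m pendant '[[0,[0,0,0.04],[0,0,0]],[0,[0,0,0.04],[0,0,0]],[0,[0,0,0.025],[0,0,0]],[0,[0,0,0.011],[0,0,0]],[0,[0,0,0],[0,0,0]],[0,[-0.008,0,0],[0,0,0]],[0,[-0.008,0,0],[0,0,0]]]'; python3 -m pendant '[[0,[-0.008,0,0],[0,0,0]],[0,[-0.01,0,0],[0,0,0]],[0,[-0.01,0,0],[0,0,0]],[0,[-0.01,0,0],[0,0,0]]]'
python3 - <<'E'
from h import *
o=get_obs();print(((o['eef_pos']-A)@Ra*1000).round(1),o['contact_force'].round(1))
d=snap('side')['img'][80:240,270:440,::-1];cv2.imwrite('pics/s12.png',cv2.resize(d,None,fx=4,fy=3.7,interpolation=cv2.INTER_CUBIC))
E
```

```text
time_s: 13.5
eef_pos: [0.6467, 0.0082, 0.1692]
orientation: [[0.963, -0.268, 0.003], [-0.268, -0.963, -0.0], [0.003, -0.001, -1.0]]
contact_force: [0.1, 0.6, 0.4]
gripper_width: 0.0005
time_s: 13.9
eef_pos: [0.6125, 0.0179, 0.17]
orientation: [[0.963, -0.268, 0.009], [-0.268, -0.963, -0.001], [0.009, -0.001, -1.0]]
contact_force: [3.4, -1.4, 2.9]
gripper_width: 0.0005
[139.4   0.8 170. ] [ 3.4 -1.4  2.9]
```

View pics/s12.png

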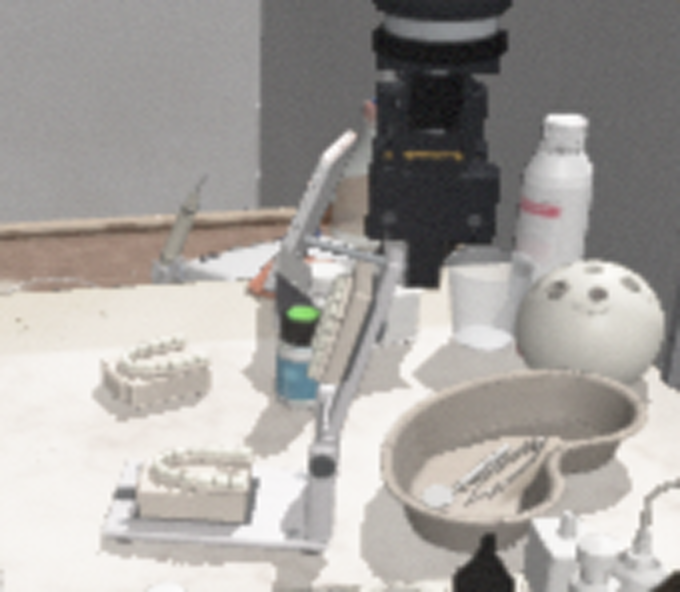

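```bash
python3 - <<'E'
from h import *
d=snap('side');Q=(cloud(d)-A)@Ra*1000
f=lambda x,y:(int(270+x/4),int(80+y/3.7))
for p in[(345,140),(320,180),(300,240),(290,285)]:
    u,v=f(*p);print(p,Q[v,u].round(0))
E
python3 -m pendant '[[0,[-0.01,0,0],[0,0,0]],[0,[-0.012,0,0],[0,0,0]],[0,[-0.012,0,0],[0,0,0]],[0,[-0.012,0,0],[0,0,0]],[0,[-0.012,0,0],[0,0,0]]]'
```

```text
(345, 140) [ 81. 431. 147.]
(320, 180) [ 63. 369. 128.]
(300, 240) [ 66.  -2. 221.]
(290, 285) [ 43. 290.  55.]
time_s: 14.5
eef_pos: [0.5532, 0.0341, 0.1674]
orientation: [[0.963, -0.268, 0.001], [-0.268, -0.963, -0.0], [0.001, 0.0, -1.0]]
contact_force: [2.1, -0.4, -0.7]
gripper_width: 0.0003
```

```bash
python3 -m pendant '[[0,[-0.011,0,-0.004],[0,0,0]],[0,[-0.01,0,0],[0,0,0]],[0,[-0.009,0,0],[0,0,0]],[0,[-0.01,0,0.003],[0,0,0]],[0,[-0.009,0,0.003],[0,0,0]]]'
python3 - <<'E'
from h import *
o=get_obs();print(((o['eef_pos']-A)@Ra*1000).round(1),o['contact_force'].round(1))
d=snap('side')['img'][80:240,270:440,::-1];cv2.imwrite('pics/s13.png',cv2.resize(d,None,fx=4,fy=3.7,interpolation=cv2.INTER_CUBIC))
E
```

```text
time_s: 15.0
eef_pos: [0.506, 0.0474, 0.1652]
orientation: [[0.963, -0.268, 0.0], [-0.268, -0.963, -0.0], [0.0, -0.0, -1.0]]
contact_force: [3.0, 0.2, -2.3]
gripper_width: 0.0006
[ 28.9   1.5 165.2] [ 3.   0.2 -2.3]
```

View pics/s13.png

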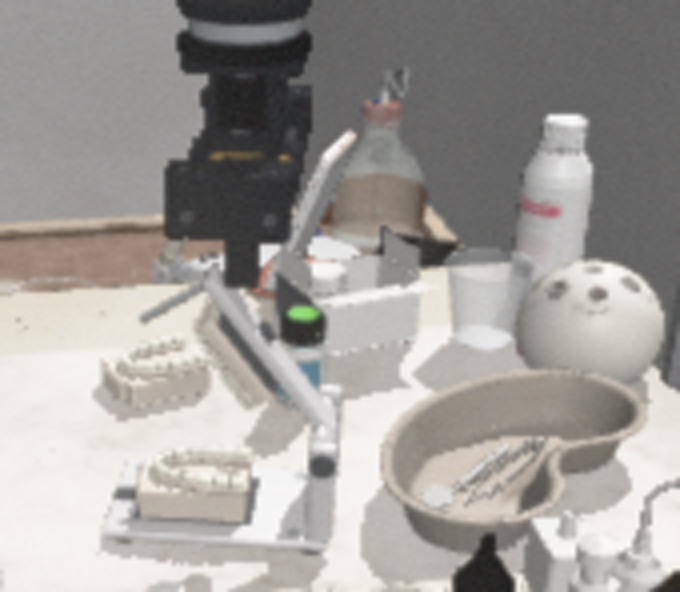

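```bash
python3 -m pendant '[[0,[-0.009,0,0.005],[0,0,0]],[0,[-0.008,0,0.006],[0,0,0]],[0,[-0.008,0,0.007],[0,0,0]],[0,[-0.007,0,0.007],[0,0,0]],[0,[-0.006,0,0.009],[0,0,0]],[0,[-0.005,0,0.009],[0,0,0]]]'; python3 -m pendant '[[0,[-0.004,0,0.01],[0,0,0]],[0,[-0.003,0,0.01],[0,0,0]],[0,[-0.002,0,0.008],[0,0,0]],[0,[-0.001,0,0.006],[0,0,0]],[0,[0,0,0],[0,0,0]]]'
python3 - <<'E'
from h import *
o=get_obs();print(((o['eef_pos']-A)@Ra*1000).round(1),o['contact_force'].round(1))
d=snap('side')['img'][80:240,270:440,::-1];cv2.imwrite('pics/s14.png',cv2.resize(d,None,fx=4,fy=3.7,interpolation=cv2.INTER_CUBIC))
E
```

```text
time_s: 15.65
eef_pos: [0.4632, 0.0591, 0.1217]
orientation: [[0.964, -0.268, -0.003], [-0.268, -0.964, 0.001], [-0.003, 0.0, -1.0]]
contact_force: [-0.5, 0.0, 1.0]
gripper_width: 0.0004
time_s: 16.15
eef_pos: [0.4546, 0.0614, 0.0877]
orientation: [[0.963, -0.268, -0.002], [-0.268, -0.963, 0.0], [-0.002, 0.0, -1.0]]
contact_force: [-0.6, -0.6, 0.4]
gripper_width: 0.0003
[-24.4   1.6  87.7] [-0.6 -0.6  0.4]
```

View pics/s14.png

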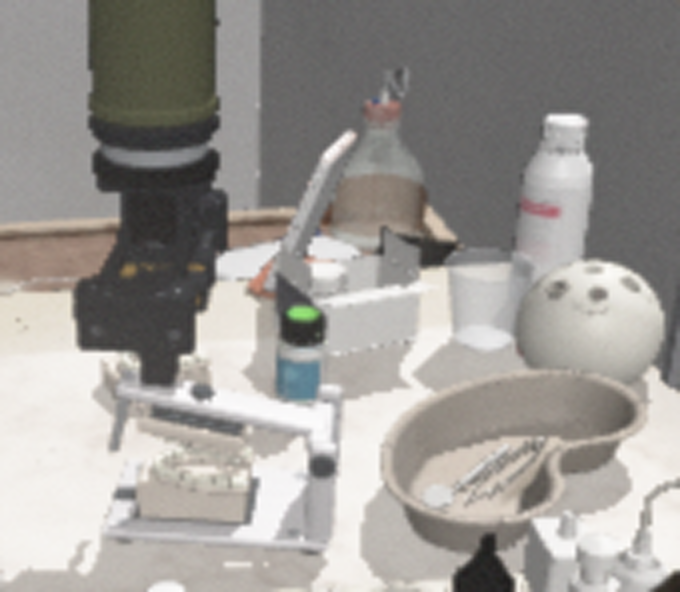

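```bash
python3 -m pendant '[[0,[0,0,0.002],[0,0,0]],[0,[0,0,0.002],[0,0,0]],[0,[0,0,0],[0,0,0]]]';python3 -m pendant '[[0,[0,0,0.001],[0,0,0]],[0,[0,0,0.001],[0,0,0]],[0,[0,0,0],[0,0,0]]]'
```

```text
time_s: 16.5
eef_pos: [0.4557, 0.0614, 0.0844]
orientation: [[0.963, -0.268, 0.0], [-0.268, -0.963, 0.0], [0.0, -0.0, -1.0]]
contact_force: [-0.2, 0.3, 0.0]
gripper_width: 0.0005
time_s: 16.8
eef_pos: [0.4555, 0.0614, 0.0824]
orientation: [[0.963, -0.268, 0.0], [-0.268, -0.963, 0.0], [-0.0, -0.0, -1.0]]
contact_force: [-0.4, -0.1, 0.9]
gripper_width: 0.0002
```

Run:
```python
from h import *
import pickle
o=get_obs();print(((o['eef_pos']-A)@Ra*1000).round(1),o['contact_force'].round(1))
d=snap('side');i=d['img'][170:240,280:370,::-1];cv2.imwrite('pics/s15.png',cv2.resize(i,None,fx=7,fy=7,interpolation=cv2.INTER_CUBIC))
s=snap('scene');i=s['img'][150:240,270:370,::-1];cv2.imwrite('pics/s16.png',cv2.resize(i,None,fx=6,fy=6,interpolation=cv2.INTER_CUBIC))
for n,C in(('d',d),('s',s)):
    Q=(cloud(C)-A)@Ra*1000
    for lo in range(-60,90,15):
        m=(abs(Q[...,1])<20)&(Q[...,0]>lo)&(Q[...,0]<lo+15)&(Q[...,2]>55)&(Q[...,2]<130);q=Q[m]
        if len(q):print(n,lo,np.percentile(q[:,2],[10,50,90]).round(1),len(q))
```

```text
[-23.5   1.9  82.4] [-0.4 -0.1  0.9]
d -60 [ 59.7  83.9 106.9] 49
d -45 [ 97.  104.6 119.7] 57
d -30 [ 93.2 107.8 127. ] 82
d -15 [ 90.6  99.6 120.4] 73
d 0 [ 88.9  96.3 101.6] 56
d 15 [86.2 93.8 95.7] 58
d 30 [80.9 91.4 93.3] 53
d 45 [83.6 89.2 90.9] 46
d 60 [83.  86.7 89. ] 46
d 75 [82.6 84.2 86.1] 43
s -60 [ 62.1  89.1 105.4] 60
s -45 [ 85.7 105.2 123.4] 105
s -30 [ 89.5 101.6 121.2] 73
s -15 [ 90.2  98.  105.2] 47
s 0 [ 87.2  96.6 100.9] 44
s 15 [84.9 93.3 95.6] 48
s 30 [85.7 91.2 92.8] 38
s 45 [84.7 88.1 90.3] 38
s 60 [79.9 86.5 88.4] 42
s 75 [82.2 84.1 85.7] 30
```

View pics/s15.png

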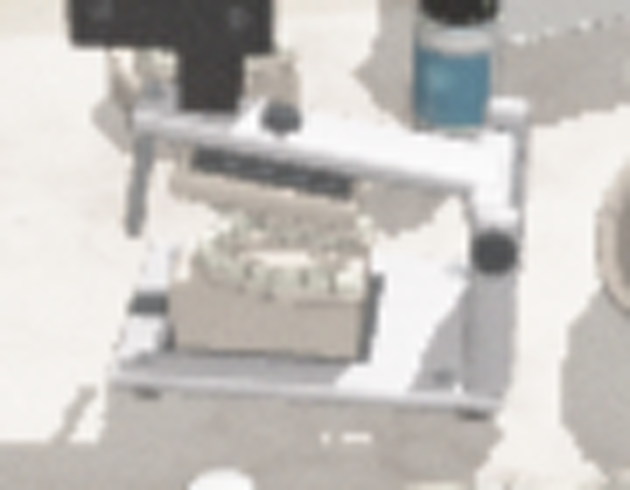

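View pics/s16.png

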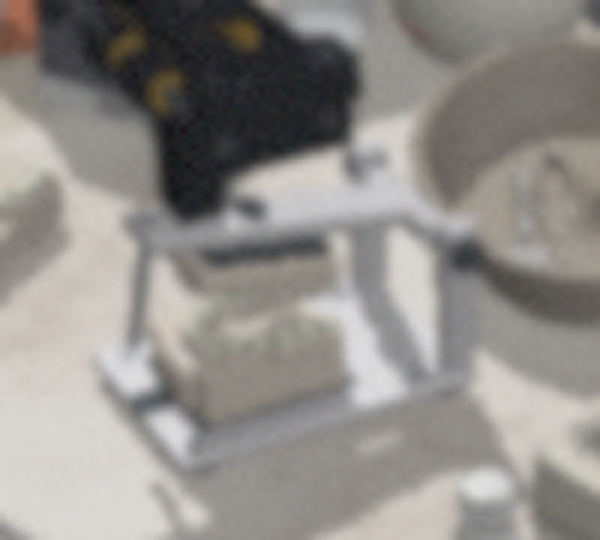

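Run:
```python
from h import *
for n in('side','scene'):
    C=snap(n);Q=(cloud(C)-A)@Ra*1000;g=C['img'].max(2)
    m=(Q[...,0]>-60)&(Q[...,0]<20)&(abs(Q[...,1])<60)&(Q[...,2]>60)&(Q[...,2]<145)
    dark=m&(g<60)&(Q[...,2]>75);q=Q[dark]
    for z in range(80,145,8):
        k=q[(q[:,2]>=z)&(q[:,2]<z+8)]
        if len(k):print(n,'dark',z,k.min(0).round(0),k.max(0).round(0),len(k))
    q=Q[m&(g>120)&(Q[...,2]>85)];
    for x in range(-60,20,10):
        k=q[(q[:,0]>=x)&(q[:,0]<x+10)]
        if len(k):print(n,'light',x,k.min(0).round(0),np.median(k,0).round(0),k.max(0).round(0),len(k))
```

```text
side light -60 [-52. -11.  85.] [-51.  -1. 103.] [-50.  11. 106.] 4
side light -50 [-49. -17.  87.] [-45.  -6. 105.] [-40.  16. 110.] 34
side light -40 [-39. -28.  85.] [-34. -12. 102.] [-30.   8. 130.] 33
side light -30 [-30. -31.  86.] [-25. -14.  96.] [-20.  -5. 104.] 35
side light -20 [-19. -30.  85.] [-14. -14.  99.] [-10.  12. 103.] 31
side light -10 [-10. -28.  85.] [ -6. -11.  98.] [ -0.  16. 104.] 33
side light 0 [  0. -30.  85.] [  6. -14.  97.] [ 10.   6. 103.] 28
side light 10 [ 11. -16.  89.] [ 15. -11.  96.] [ 20.  13. 100.] 32
scene dark 104 [-31. -12. 108.] [-19.   6. 112.] 8
scene dark 112 [-34. -16. 112.] [-16.  10. 120.] 26
scene dark 120 [-33. -16. 120.] [-16.  11. 127.] 23
scene dark 128 [-33. -14. 129.] [-29.  12. 135.] 12
scene dark 136 [-32. -14. 136.] [-30.  12. 144.] 15
scene dark 144 [-32. -15. 144.] [-30.  12. 145.] 4
scene light -60 [-52. -12.  95.] [-51.   0. 101.] [-50.   7. 104.] 11
scene light -50 [-50. -17.  87.] [-47.  -6. 104.] [-41.  12. 110.] 36
scene light -40 [-40. -33.  86.] [-34. -13.  99.] [-30.  13. 105.] 35
scene light -30 [-30. -32.  85.] [-26. -16.  96.] [-21.  -8. 103.] 24
scene light -20 [-20. -33.  85.] [-15. -15.  95.] [-11.  -6. 101.] 21
scene light -10 [-10. -30.  86.] [ -5. -13.  97.] [ -0.   3. 100.] 21
scene light 0 [  0. -17.  88.] [  6. -12.  96.] [ 10.   6. 103.] 23
scene light 10 [ 11. -17.  88.] [ 16. -12.  95.] [ 19.  12. 100.] 24
```

Run:
```python
from h import *
c=snap('wrist','w17.png');o=get_obs();print(o['eef_pos'],o['contact_force'],o['moment'],o['gripper_width'],o['joint_efforts'].round(1))
d=snap('side','s17.png')
print(px(d,o['eef_pos']),px(d,o['eef_pos']+[0,0,.02]))
i=d['img'][120:240,260:400,::-1].copy()
cv2.imwrite('pics/s18.png',cv2.resize(i,None,fx=5,fy=5,interpolation=cv2.INTER_NEAREST))
```

```text
[0.45564946 0.06135019 0.08240431] [ 0.75838446 -0.71263018  0.21195119] [ 0.10514139  0.11059916 -0.01990836] 5.7604505136724874e-05 [  0.1 -43.6   3.7  -4.4   0.   -0.2   0. ]
[309.76547406 191.35448846] [309.60345447 184.6926168 ]
```

View pics/w17.png

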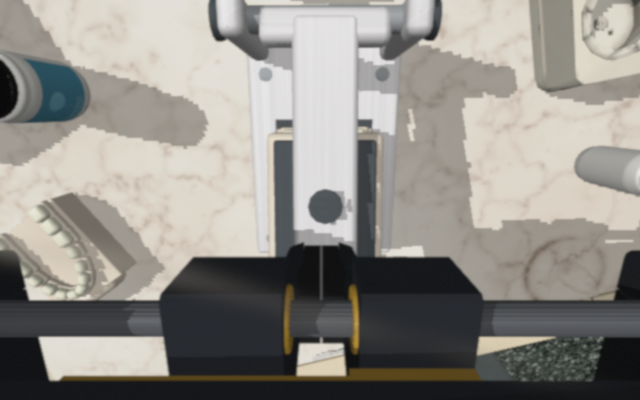

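View pics/s18.png

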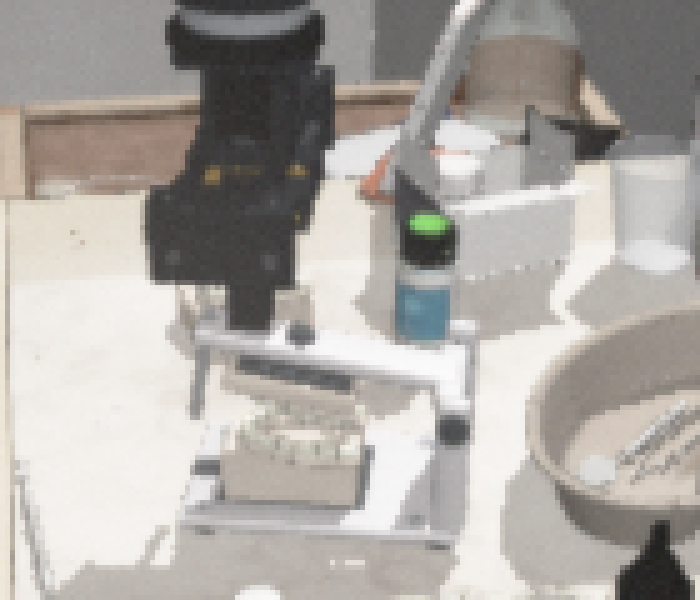

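Run:
```python
from h import *
c=snap('wrist');o=get_obs();E=o['eef_pos']
W=lambda a:A+Ra@(np.array(a)/1000.)
for a in[(-52,0,105),(-52,-15,105),(-24,0,101),(0,0,97),(60,0,86)]:print(a,px(c,W(a)).round(0))
print('tcp',px(c,E),px(c,E+[0,0,.02]))
Q=(cloud(c)-A)@Ra*1000
for v in list(range(200,300,6)):print(v,Q[v,322].round(0),Q[v,300].round(0),Q[v,345].round(0))
i=c['img'][190:300,260:390,::-1];cv2.imwrite('pics/c19.png',cv2.resize(i,None,fx=5,fy=5,interpolation=cv2.INTER_CUBIC))
```

```text
(-52, 0, 105) [325. 318.]
(-52, -15, 105) [357. 318.]
(-24, 0, 101) [325. 261.]
(0, 0, 97) [325. 209.]
(60, 0, 86) [324.  73.]
tcp [321.20186085 244.61505439] [321.30102659 260.71051633]
200 [  5.   1. 101.] [ 4. 11. 97.] [ 4. -9. 97.]
206 [  3.   1. 101.] [ 2. 11. 97.] [ 2. -9. 97.]
212 [ -0.   1. 101.] [-1. 12. 96.] [-1. -9. 97.]
218 [ -3.   1. 102.] [-4. 12. 97.] [-4. -9. 98.]
224 [-7.  1. 99.] [ 43.   2. 249.] [-7. -9. 98.]
230 [-10.   1.  98.] [-10.  12.  98.] [-10.  -9.  98.]
236 [-12.   1. 100.] [-13.  12.  98.] [-12.  -9. 100.]
242 [-15.   1. 100.] [-15.  12.  99.] [-16.  -9.  99.]
248 [-15.   1. 107.] [-14.  11. 110.] [-14.  -9. 111.]
254 [-15.   1. 113.] [-13.  11. 118.] [-14.  -8. 116.]
260 [-15.   2. 121.] [-14.  10. 123.] [-14.  -8. 123.]
266 [-16.   2. 124.] [-15.  10. 125.] [-14.  -7. 128.]
272 [-19.   2. 124.] [-15.  10. 130.] [-13.  -7. 134.]
278 [-21.   2. 124.] [-15.  10. 135.] [-14.  -7. 138.]
284 [-24.   2. 124.] [-15.   9. 140.] [-14.  -6. 143.]
290 [-15.   2. 145.] [-16.   9. 143.] [-13.  -6. 147.]
296 [-15.   2. 148.] [-15.   9. 148.] [-14.  -6. 150.]
```

View pics/c19.png

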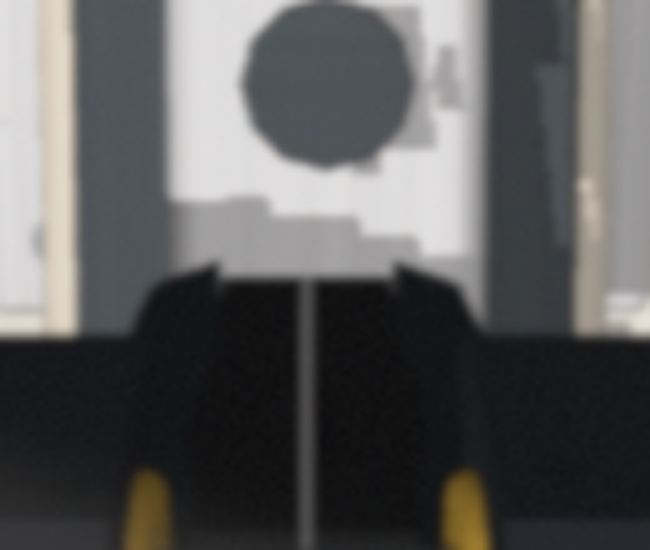

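```bash
python3 -m pendant '[[0,[0,0,0.004],[0,0,0]],[0,[-0.001,0,0.004],[0,0,0]],[0,[0,0,0.003],[0,0,0]]]';python3 -m pendant '[[0,[-0.001,0,0.002],[0,0,0]],[0,[0,0,0.002],[0,0,0]],[0,[0,0,0.001],[0,0,0]]]'
python3 - <<'E'
from h import *
for n in('side','scene'):
    Q=(cloud(snap(n))-A)@Ra*1000
    m=(Q[...,0]>0)&(Q[...,0]<75)&(abs(Q[...,1])<14)&(Q[...,2]>80)&(Q[...,2]<130);q=Q[m]
    print(n,[(lo,np.median(q[(q[:,0]>lo)&(q[:,0]<lo+15)][:,2]).round(1)) for lo in range(15,75,15)])
E
```

```text
time_s: 17.45
eef_pos: [0.4546, 0.0617, 0.071]
orientation: [[0.963, -0.268, -0.0], [-0.268, -0.963, 0.0], [-0.0, -0.0, -1.0]]
contact_force: [-0.2, 0.0, 1.2]
gripper_width: 0.0007
time_s: 17.75
eef_pos: [0.4537, 0.0619, 0.0662]
orientation: [[0.963, -0.268, 0.0], [-0.268, -0.963, 0.0], [0.0, -0.0, -1.0]]
contact_force: [0.6, 0.0, 1.9]
gripper_width: 0.0002
side [(15, np.float64(86.1)), (30, np.float64(85.9)), (45, np.float64(85.2)), (60, np.float64(85.1))]
scene [(15, np.float64(85.5)), (30, np.float64(84.6)), (45, np.float64(84.3)), (60, np.float64(83.4))]
```

```bash
python3 -m pendant '[[0,[0,0,0.001],[0,0,0]],[0,[0,0,0.001],[0,0,0]],[0,[0,0,0],[0,0,0]]]';python3 -m pendant '[[0,[0,0,0.001],[0,0,0]],[0,[0,0,0],[0,0,0]]]';python3 -m pendant '[[0,[0,0,0.001],[0,0,0]],[0,[0,0,0],[0,0,0]]]'
```

```text
time_s: 18.15
eef_pos: [0.4533, 0.0619, 0.0643]
orientation: [[0.963, -0.268, -0.001], [-0.268, -0.963, -0.0], [-0.001, 0.0, -1.0]]
contact_force: [0.1, -0.0, 0.0]
gripper_width: 0.0005
time_s: 18.35
eef_pos: [0.4535, 0.0619, 0.0633]
orientation: [[0.963, -0.268, -0.0], [-0.268, -0.963, -0.0], [-0.0, 0.0, -1.0]]
contact_force: [-0.1, 0.4, -0.2]
gripper_width: 0.0007
time_s: 18.55
eef_pos: [0.4535, 0.0618, 0.0629]
orientation: [[0.963, -0.268, 0.0], [-0.268, -0.963, 0.0], [0.0, -0.0, -1.0]]
contact_force: [-2.1, -0.8, 7.7]
gripper_width: 0.0006
```

Stop reached; one more gentle press, then back off and look.

```bash
python3 -m pendant '[[0,[0,0,0.001],[0,0,0]],[0,[0,0,0],[0,0,0]],[0,[0,0,0],[0,0,0]]]';python3 -m pendant '[[0,[0,0,-0.005],[0,0,0]],[0,[0,0,-0.02],[0,0,0]],[0,[0,0,-0.04],[0,0,0]],[0,[-0.01,0,-0.04],[0,0,0]],[0,[-0.02,0,-0.03],[0,0,0]],[0,[0,0,0],[0,0,0]],[0,[0,0,0],[0,0,0]]]'
python3 - <<'E'
from h import *
print(get_obs()['eef_pos'],get_obs()['contact_force'])
c=snap('wrist','w20.png')
for n in('side','scene','wrist'):
    C=snap(n); Q=(cloud(C)-A)@Ra*1000
    m=(Q[...,0]>-52)&(Q[...,0]<75)&(abs(Q[...,1])<14)&(Q[...,2]>80)&(Q[...,2]<130);q=Q[m]
    print(n,[(lo,np.median(q[(q[:,0]>lo)&(q[:,0]<lo+15)][:,2]).round(1)) for lo in range(-50,75,15)])
    if n=='side':i=C['img'][130:250,270:430,::-1];cv2.imwrite('pics/s20.png',cv2.resize(i,None,fx=5,fy=5,interpolation=cv2.INTER_CUBIC))
E
```

```text
time_s: 18.85
eef_pos: [0.4536, 0.0619, 0.0627]
orientation: [[0.963, -0.268, 0.001], [-0.268, -0.963, 0.001], [0.001, -0.001, -1.0]]
contact_force: [-2.2, 0.2, 18.9]
gripper_width: 0.0004
time_s: 19.55
eef_pos: [0.4251, 0.0703, 0.1967]
orientation: [[0.964, -0.267, 0.002], [-0.267, -0.964, 0.0], [0.002, -0.001, -1.0]]
contact_force: [1.5, -0.2, -0.5]
gripper_width: 0.0003
[0.42508384 0.07033924 0.19669299] [ 1.45956897 -0.18835996 -0.48033477]
side [(-50, np.float64(84.9)), (-35, np.float64(84.4)), (-20, np.float64(84.2)), (-5, np.float64(85.4)), (10, np.float64(84.4)), (25, np.float64(84.0)), (40, np.float64(84.0)), (55, np.float64(84.3)), (70, np.float64(84.1))]
scene [(-50, np.float64(83.6)), (-35, np.float64(83.7)), (-20, np.float64(83.7)), (-5, np.float64(85.1)), (10, np.float64(83.8)), (25, np.float64(83.2)), (40, np.float64(83.3)), (55, np.float64(83.5)), (70, np.float64(83.4))]
wrist [(-50, np.float64(83.3)), (-35, np.float64(83.3)), (-20, np.float64(83.3)), (-5, np.float64(83.8)), (10, np.float64(83.2)), (25, np.float64(83.2)), (40, np.float64(83.2)), (55, np.float64(83.2)), (70, np.float64(83.3))]
```

View pics/w20.png

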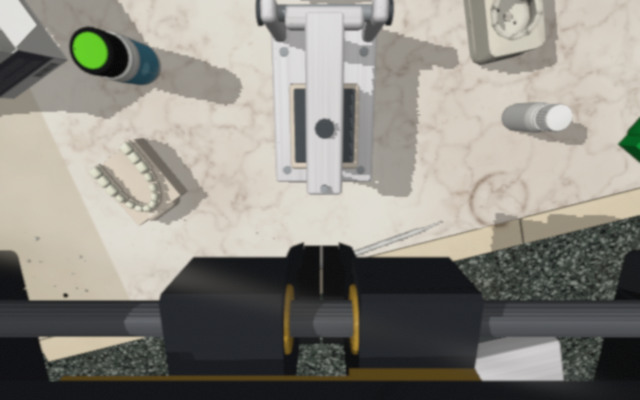

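View pics/s20.png

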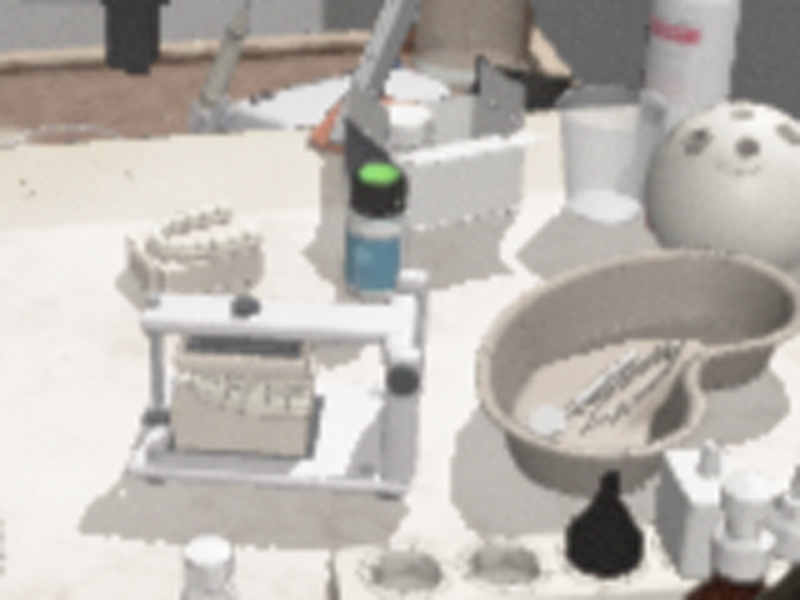

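The arm is level, with its top face at 83.2 mm along its whole length against 83 mm nominal. The cast is seated and the bystanders haven't moved, so I'm handing the job in.

```bash
python3 -c "
from station import *
close_job()"
```

```text
the job is handed in; nothing more can be done
```

The cast with the two holes is seated on the dowel pins and released, and the articulator's upper arm is closed on its stop. I handed the job in at about 20 s.

**Cast:** After release, its block top measured 34.2 mm above the worktop, against 34 mm expected. It lay level and square on the plate. The wrist force rose by only about 10 N when it bottomed out.

**Upper arm:** I pushed it from behind with shut fingers, up over the top and then down. The force rose to 19 N at the stop. After I backed off, its top face was level at 83.2 mm in the wrist view, against 83 mm nominal. The side and scene cameras read 83–85 mm, which is within their calibration error.

**Bystanders:** In the last pictures the cast without holes, the jar, the bottle and the green look-alike stood where they started. The robot was clear of everything.

**What disagreed:**
- **Grip width:** The gripper read 50 mm on the cast instead of 58 mm.
- **Fingertips:** They appear to sit about 20 mm above the reported TCP, so I probably gripped the cast by its teeth rather than its block. It did not slip.
- **Closing the arm:** For the same reason the arm was still about 10° open when the TCP reached the planned closing height, so I pressed on down until it met the stop.

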